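Corner-load check of a scale: place the plate weight with self-closing tweezers

ROBOT

A 7-joint arm with a two-finger parallel gripper is mounted at the origin on a cart in front of the work surface, level with it; the furniture and walls round the work are solid. World frame = base frame: x ahead of the robot, y to its left, z up, the work surface at z = 0. Lengths are in m, angles in rad, forces in N, time in s.
With the tool pointing down it reaches from about 0.425 to 0.875 m from the base axis. Payload 4.7 kg.
Tool frame: the origin (TCP) lies on the centre line of the jaws, within the pads' length; the fingertips stand 11 mm ahead of it and the grasp point (between the pads) lies 8 mm behind it; z points along the fingers, y is the direction in which the jaws open and shut (so a half turn about z gives the same grasp; the last joint's range is limited). The gripper opens to 85 mm and grips with 20 to 120 N. Pads are 22 mm wide; open, the fingers measure 114 mm over their backs; the gripper's body (76 mm by 85 mm) begins 54 mm behind the grasp point. The pads swing forward as they close: fully open they stand 13 mm farther back than shut.
Start: joints at [1.114, 0.321, -0.07, 1.45, 0.023, 1.371, -0.057], TCP at [0.295, -0.579, 0.242] pointing down, gripper open.
Joint ranges: [-2.86, 2.86], [-0.3, 2.09], [-1.38, 1.24], [0.06, 2.45], [-1.56, 4.7], [0.09, 2.05], [-2.69, 2.69]. Speed limits (rad/s): [2.57, 2.57, 3.14, 3.14, 3.14, 3.14, 3.14].

INTERFACE

Orientations are given as a unit quaternion [x, y, z, w].
In Python, from plant import ctrl, viewer gives the robot as it stands. Calls block until the motion is done:
- ctrl.move_ptp(position, orientation): joint-space move of the TCP to a pose.
- ctrl.move_straight(position, max_speed=0.15, attitude=None, f_stop=None): straight line of the TCP; attitude=None keeps the orientation; max_speed is the mean speed in m/s. With f_stop (N) it stops when the force on the tool has changed by that much, and returns True; else False.
- ctrl.move_joints(angles): joint-space move.
- ctrl.release() and ctrl.close_gripper(f_grip=None): open the fingers fully, or close them until they stop; f_grip is the grip in N (None keeps the last).
- ctrl.pause(seconds).
- ctrl.ik(position, orientation): joint angles nearest the present ones, or None.
- ctrl.state(): the state.
- viewer.grab_frame(name): name is "scene" or "top" or "wrist"; returns a dict with "img" (420x560x3 uint8, red, green, blue), "z_map" (420x560 float32, m along the optical axis (not along the pixel's ray), 0 where there is no reading), "mtx" (3x3 intrinsics, pixels), "world_from_camera" (4x4, takes a point from camera to world coordinates). Camera axes: x right, y down, z forward; pixel columns grow to the right and rows downward; lengths in m; the calibration is good to about 2 mm. A picture is of the moment at which its call begins.
A pose or a line that the arm cannot do raises ctrl.IKError and nothing moves.
- ctrl.finish_job(): hands the job in, once; it reports no verdict.
The state is a dict: "t": time; "joint_positions": joint angles; "dq": joint speeds; "tau": joint torques, N m; "tcp_pos": TCP position; "tool_rot": TCP orientation; "force": force on the tool from outside, world axes, zero at the start; "torque": the same for the moment, N m; "grip_width": opening from 0.0 (shut) to 1.0 (fully open).
Only numpy, scipy, OpenCV 4.12 (cv2) and the standard library are available. Lean on these libraries where they do the work, as an engineer would, in place of code of your own. Each camera call takes 0.05 s, during which the arm holds its last target.

TASK

Take the self-closing tweezers from their rest by squeezing the handles, let them spring shut on the fin of the square steel weight, and carry it that way to the small scale; keep your own fingers off the weights. Open the tweezers to set the weight down on the platter clear of both orange guides, then nudge it along the platter with the tweezers (not gripping it) until it lies flush against both guides. Hang the tweezers back upright on their rest with their wings on the two ledges, and leave everything else where it is.

Things in the scene. Friction and masses are not known exactly. Their poses are not given: they have to be found in the camera images.
- tweezers: Steel self-closing tweezers (crossed arms, blue handle pads), 106 mm tall, 0.12 kg, standing tips down on the rest. Origin: midway between the tips at their lowest point; z up to the handles, y is the closing direction, same after a half turn about z. The core, z = 43 to 65 mm, is 26 mm (x) by 34 mm (y).
- tweezers_handles (a point): point midway between the two handle pads, 90 mm above the tips: squeeze here along y. Pads 24 mm (x), z = 74 to 106 mm, outer faces 56 mm apart at rest. Each first gives 5 mm on a soft spring (1 to 11 N), jaws still shut; from 16 to 18 N the jaws part, 1 mm per mm squeezed, to a hard stop at 28 mm over the pads. Squeezing harder is harmless and holds the tool firmest
- tweezers_pad_a (a joint): how far the +y handle pad is pressed in on its spring, 0 to 0.005 m. With the jaws shut on the 6 mm fin, the free pads stand 51 mm apart; carry the tool with them squeezed to 42 to 48 mm (44 is good: jaws clamp with about 10 N). Below 41 mm the jaws let go
- tweezers_jaws (a point): point midway between the jaws, 13 mm above the tips. Jaws: two blades 16 mm wide (x), 5 mm thick (y), 26 mm tall from the tips, staying parallel; gap 1 mm shut, 19 mm fully open, when their outer faces lie at y = +-15 mm. Above them only 6 mm stems up to the core. The tool resists pushes along y better than along x (there it may swing a little in the grip)
- tweezers_wing (a point): point on the tweezers' axis at the level of the underside of the wings, 50 mm above the tips; axes as the tweezers. The two flat wings stick out along +-x from the core to x = +-41 mm, 22 mm wide, 4 mm thick
- tweezers_arm_a (a joint): how far the arm with its handle at +y (its jaw at -y) has opened, 0 shut to 0.009 m fully open; the other arm moves the same, so the jaw gap is twice this plus 1 mm
- tweezer_rest: fixed grey rest for the tweezers: base 110 x 66 x 8 mm with two uprights at x = +-34 mm (24 to 44 mm), 48 mm clear gap between them. Origin: centre of the underside; x runs through both uprights
- rest_ledge (a point): centre between the two ledges, at their height (65 mm above the table). The tweezers hang with a wing on each ledge, their x along the rest's x either way round; lips 8 mm high stand along both ledges at y = +-17 mm, so the wings have 6 mm of play each way
- check_scale: fixed small white scale, 165 mm (x) by 142 mm (y); steel platter 130 x 130 mm centred at x = +14 mm, its top 36 mm above the table. Origin: centre of the underside; its small dark display is at the -x side
- guide_corner (a point): inner corner of the L of two orange guides, 8 mm high and 8 mm wide, on the platter, at the level of the platter's top. Axes as the scale: one guide's face is the plane x = 0, the other's y = 0, the free platter lies toward -x and -y (122 mm of it each way); the guides reach 60 mm from the corner. The square weight touches both with its centre at x = y = -25 mm
- weight_mat: fixed black rubber mat 170 x 80 x 3 mm on which the two weights stand at x = -45 and +45 mm, which way round varies. Origin: centre of the underside
- plate_weight: square steel plate weight, 50 x 50 x 10 mm, 0.2 kg, with an upright fin in the middle, 24 mm long (x), 6 mm thick (y), its top 32 mm above the underside. Origin: centre of the underside, z up
- knob_weight: round brass weight, 34 mm across, 39 mm tall, with a knob, beside the square one: leave it alone. Origin: centre of the underside
- label_roll: white label roll, 92 mm across, 52 mm tall, stands near the scale: leave it. Origin: centre of the underside
- tie_tub: small white round tub, 70 mm across, 45 mm tall: leave it. Origin: centre of the underside
- tally_counter: round hand tally counter, 68 x 55 x 24 mm, lying behind the mat: leave it. Origin: near the centre of the underside
Mind the look-alikes: they are no part of the job. Leave any green or purple look-alike of the tweezers alone.

How it is judged:
On the way, in this order (a step that is already met when the one before it is completed fails the run):
1. the tweezers are lifted off their rest with the jaws squeezed open (z of tweezers_wing in the frame of rest_ledge above 0.015 m and value of joint tweezers_arm_a above 0.005 m and contact force between the fingers and tweezers above 1 N), for 0.1 s.
2. the square weight is carried clear of the mat by the tweezers' own spring, the jaws closed on its fin (height (world z) of plate_weight above 0.025 m and contact force between tweezers and plate_weight above 1 N and value of joint tweezers_arm_a between 0.0012 and 0.0045 m), for 0.3 s.
3. the weight stands on the platter, let go by the tweezers, clear of both guides (at least 3 mm) (z of plate_weight in the frame of guide_corner between -0.003 and 0.003 m and x of plate_weight in the frame of guide_corner between -0.11 and -0.028 m and y of plate_weight in the frame of guide_corner between -0.11 and -0.028 m and contact force between tweezers and plate_weight below 0.05 N and linear speed of plate_weight below 0.02 m/s), for 0.1 s.
4. the tweezers, not gripping the weight, push it along the platter (z of plate_weight in the frame of guide_corner between -0.003 and 0.003 m and contact force between tweezers and plate_weight above 0.1 N and linear speed of plate_weight above 0.003 m/s and (value of joint tweezers_arm_a above 0.0045 m or value of joint tweezers_arm_a below 0.0012 m)).
5. the weight lies flush against both guides (x of plate_weight in the frame of guide_corner between -0.0272 and -0.0235 m and y of plate_weight in the frame of guide_corner between -0.0272 and -0.0235 m and z of plate_weight in the frame of guide_corner between -0.003 and 0.003 m and angle between plate_weight's own z axis and vertical below 0.06 rad and (angle between the x axis of plate_weight and the x axis of guide_corner, either way round below 0.06 rad or angle between the x axis of plate_weight and the y axis of guide_corner, either way round below 0.06 rad)), for 0.1 s.
At the end, for the whole second after the job is handed in: Square weight flat on the platter, flush with both orange guides (gaps under 2 mm, 0.06 rad); tweezers upright on their rest (within 14 mm, 4 mm in height, 0.08 rad), shut and empty; all at rest; brass weight moved under 10 mm, roll, tub and counter under 15 mm (all of step 5 and horizontal distance between tweezers_wing and rest_ledge below 0.014 m and z of tweezers_wing in the frame of rest_ledge between -0.004 and 0.004 m and angle between tweezers's own z axis and vertical below 0.08 rad and value of joint tweezers_arm_a below 0.0015 m and linear speed of tweezers below 0.02 m/s and linear speed of plate_weight below 0.01 m/s and distance of knob_weight from where it was at the start of the episode below 0.01 m and distance of each of label_roll, tie_tub, tally_counter from where it was at the start of the episode below 0.015 m); the robot touches nothing.
It fails at once if the gripper or arm touches the square weight (contact force between any of the fingers, the arm and plate_weight above 0.3 N).
It fails at once if the gripper or arm touches the brass weight (contact force between any of the fingers, the arm and knob_weight above 0.3 N).
It fails at once if the brass weight is moved by 10 mm or more (distance of knob_weight from where it was at the start of the episode above 0.01 m).
It fails at once if the square weight is tipped over (angle between plate_weight's own z axis and vertical above 0.6 rad).
It fails at once if the label roll, the tub or the counter is moved by 15 mm or more (distance of any of label_roll, tie_tub, tally_counter from where it was at the start of the episode above 0.015 m).
It also fails if it takes over 64 s, if anything falls off the work surface, if the arm or the gripper's body presses on something with over 40 N, if the wrist force passes 120 N, or if a joint passes its speed limit or range.

## Working session

There is one attempt and no reset: what is moved stays moved. The work goes in short steps, each a Python script; the robot and the scene stay as the last script left them, time stands still between calls to the robot, and variables do not carry over. Pictures are saved under pics/ and viewed, and the job is handed in when it is done.

```bash
ls -la; mkdir -p pics
python3 - <<'E'
from plant import ctrl, viewer
import cv2
for n in("scene","top","wrist"):
    f=viewer.grab_frame(n); cv2.imwrite(f"pics/a_{n}.png",f["img"][:,:,::-1]); print(n,f["mtx"].round(1).tolist(),f["world_from_camera"].round(3).tolist())
s=ctrl.state();print(s)
E
```

```text
total 12
drwxr-xr-x  3 agent agent 4096 Dec  7 01:18 .
drwxr-xr-x 23 root  root  4096 Dec  7 01:18 ..
drwxr-xr-x  2 agent agent 4096 Dec  7 01:18 pics
scene [[413.9, 0.0, 276.5], [0.0, 413.9, 213.3], [0.0, 0.0, 1.0]] [[0.746, -0.32, 0.583, -0.028], [-0.666, -0.348, 0.66, -0.72], [-0.008, -0.881, -0.473, 0.522], [0.0, 0.0, 0.0, 1.0]]
top [[386.9, 0.0, 274.2], [0.0, 386.9, 209.0], [0.0, 0.0, 1.0]] [[-0.016, -0.998, 0.053, 0.482], [-1.0, 0.017, 0.023, -0.106], [-0.024, -0.053, -0.998, 1.098], [0.0, 0.0, 0.0, 1.0]]
wrist [[345.3, 0.0, 282.8], [0.0, 345.3, 207.3], [0.0, 0.0, 1.0]] [[0.454, -0.86, -0.234, 0.354], [-0.891, -0.438, -0.118, -0.548], [-0.001, 0.262, -0.965, 0.373], [0.0, 0.0, 0.0, 1.0]]
{'t': 0.15, 'joint_positions': array([ 1.11412923,  0.32166564, -0.07008838,  1.45136508,  0.02262598,
        1.37080126, -0.05690191]), 'dq': array([ 9.00116402e-05, -3.12208206e-03, -3.80738916e-04, -2.43422508e-03,
        1.76283105e-03, -1.64961371e-04, -1.77648024e-03]), 'tau': array([-4.17368676e-05, -4.94096768e+01, -3.82888354e-01, -3.14687884e+01,
        1.30666397e-02,  8.27935670e-03, -2.59665586e-05]), 'tcp_pos': array([ 0.29460414, -0.57898068,  0.2414813 ]), 'tool_rot': array([ 9.72421158e-01,  2.33230711e-01, -2.21959991e-04, -6.91729353e-04]), 'force': array([ 4.06046400e-04, -8.86442423e-01, -6.83756622e-01]), 'torque': array([ 0.0147971 ,  0.06331122, -0.04965096]), 'grip_width': 1.0004183227439947}
```

View pics/a_scene.png

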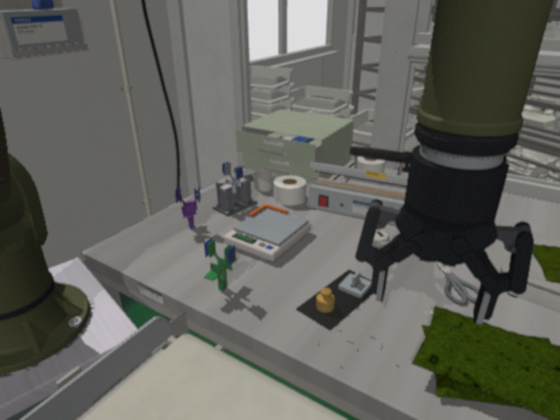

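View pics/a_top.png

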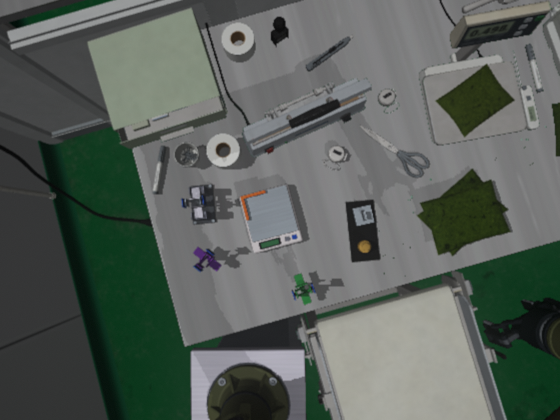

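View pics/a_wrist.png

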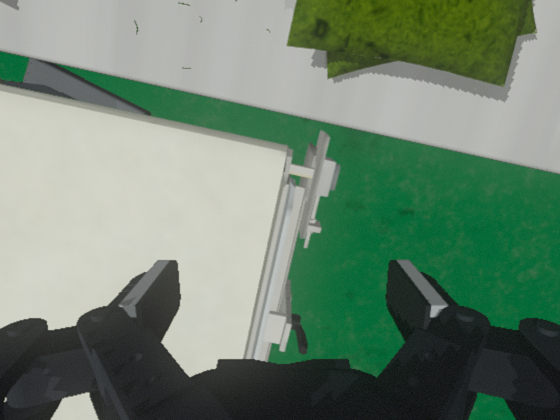

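The top view shows three tweezers-like things. The steel one with blue pads is on the grey rest at (200,203), the purple one is at (206,260) and the green one at (302,288). The description says steel with blue pads, so I choose (200,203). I'll check it in a close crop next. The scale is at (270,218), the mat at (364,230) with the plate at (363,215) and brass at (364,246), and the roll at (222,151).

```bash
cat > h.py <<'E'
import numpy as np, cv2
from plant import ctrl, viewer
from scipy.spatial.transform import Rotation as R
def ray(f,px,z):
    """px Nx2 -> world points on plane z"""
    px=np.atleast_2d(np.asarray(px,float)); K=f["mtx"];T=f["world_from_camera"]
    d=np.c_[(px[:,0]-K[0,2])/K[0,0],(px[:,1]-K[1,2])/K[1,1],np.ones(len(px))]@T[:3,:3].T
    o=T[:3,3]; return o+d*((z-o[2])/d[:,2])[:,None]
def cloud(f):
    K=f["mtx"];T=f["world_from_camera"];D=f["z_map"]
    v,u=np.mgrid[:D.shape[0],:D.shape[1]]
    P=np.stack([(u-K[0,2])/K[0,0]*D,(v-K[1,2])/K[1,1]*D,D],-1)
    return P@T[:3,:3].T+T[:3,3], D>0
def down(yaw):
    """tool z down, tool y axis along (cos yaw, sin yaw)"""
    y=np.array([np.cos(yaw),np.sin(yaw),0]);z=np.array([0,0,-1.]);x=np.cross(y,z)
    return R.from_matrix(np.c_[x,y,z]).as_quat()
def tyaw():
    m=R.from_quat(ctrl.state()["tool_rot"]).as_matrix();return np.arctan2(m[1,1],m[0,1])
def save(f,name,crop=None,s=1):
    im=f["img"][:,:,::-1]
    if crop: u0,v0,u1,v1=crop; im=im[v0:v1,u0:u1]
    cv2.imwrite(f"pics/{name}.png",cv2.resize(im,None,fx=s,fy=s,interpolation=cv2.INTER_CUBIC))
def proj(f,P):
    T=np.linalg.inv(f["world_from_camera"]);p=np.atleast_2d(P)@T[:3,:3].T+T[:3,3];q=p@f["mtx"].T;return q[:,:2]/q[:,2:]
E
python3 - <<'E'
from h import *
f=viewer.grab_frame("top"); save(f,"b_top",(140,120,400,315),3)
for n,p,z in [("tweez",(200,203),.1),("scale",(270,218),.036),("plate",(363,215),.013),("brass",(364,246),.03),("rollA",(222,151),.052),("tub",(187,153),.045),("counter",(338,155),.024)]:
    print(n,ray(f,p,z)[0].round(3))
print(tyaw())
E
```

```text
tweez [0.555 0.109 0.1  ]
scale [ 0.515 -0.07   0.036]
plate [ 0.519 -0.329  0.013]
brass [ 0.434 -0.326  0.03 ]
rollA [0.7   0.058 0.052]
tub [0.698 0.156 0.045]
counter [ 0.688 -0.262  0.024]
-1.1000379681618673
```

View pics/b_top.png

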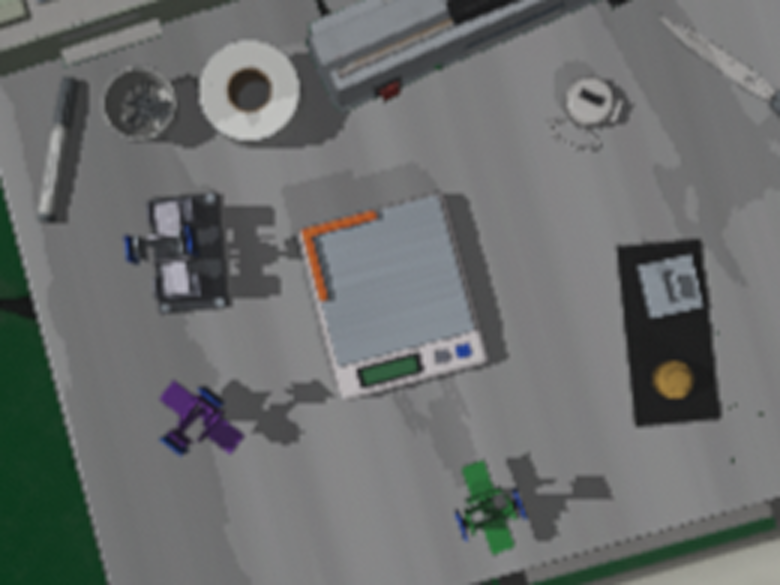

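Run:
```python
from h import *
for nm,p in [("mat",(.51,-.33,.22)),("scale",(.53,-.07,.22)),("rest",(.56,.11,.25))]:
    for y in (-80,100):
        q=ctrl.ik(p,down(np.radians(y))); print(nm,y,None if q is None else np.round(q,2))
t0=ctrl.state()["t"]
ctrl.move_ptp((.51,-.33,.22),down(np.radians(-80)))
f=viewer.grab_frame("wrist"); save(f,"c_mat",None,1.4)
np.save("f_mat.npy",f,allow_pickle=True)
print(ctrl.state()["t"]-t0)
```

```text
mat -80 [ 0.71  0.25 -0.21  1.59  0.05  1.31 -0.91]
mat 100 [ 1.    0.29 -0.57  1.58  0.16  1.32  2.16]
scale -80 [ 0.57  0.12 -0.52  1.75  0.06  1.29 -1.36]
scale 100 [ 0.71  0.14 -0.68  1.75  0.09  1.29  1.76]
rest -80 [ 0.52  0.25 -0.88  1.62  0.19  1.37 -1.78]
rest 100 [ 0.57  0.26 -0.96  1.62  0.22  1.37  1.34]
1.3
```

View pics/c_mat.png

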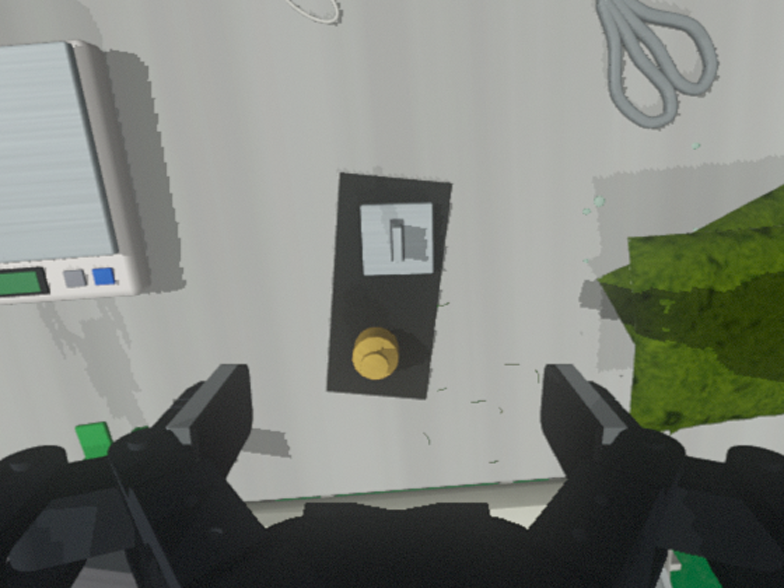

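The wrist view shows the plate at display (398,239) with its fin running up the image, the brass weight at (376,355), and the scale on the left. Next I'll measure the plate.

```bash
cat > meas_plate.py <<'E'
from h import *
def plate(f,box,zt,dbg=None,thr=120):
    u0,v0,u1,v1=box
    g=cv2.cvtColor(f["img"],cv2.COLOR_RGB2GRAY)[v0:v1,u0:u1]
    m=(g>thr).astype(np.uint8)
    m=cv2.morphologyEx(m,cv2.MORPH_CLOSE,np.ones((9,9)))
    cs,_=cv2.findContours(m,cv2.RETR_EXTERNAL,cv2.CHAIN_APPROX_NONE)
    c=max(cs,key=cv2.contourArea)
    P=ray(f,c[:,0]+[u0,v0],zt)[:,:2]
    r=cv2.minAreaRect((P*1000).astype(np.float32))
    if dbg: im=f["img"][v0:v1,u0:u1,::-1].copy();cv2.drawContours(im,[c],-1,(0,0,255),1);cv2.imwrite(f"pics/{dbg}.png",cv2.resize(im,None,fx=4,fy=4))
    return r
E
python3 - <<'E'
from meas_plate import *
f=np.load("f_mat.npy",allow_pickle=True).item()
print(plate(f,(247,135,318,204),.013,"d_plate"))
C,ok=cloud(f)
c=plate(f,(247,135,318,204),.013)[0]
pc=proj(f,[c[0]/1e3,c[1]/1e3,.013])[0].round().astype(int);print(pc)
for (u,v) in [(260,180),(305,190),(282,175),(283,172),(284,168),(270,220)]: print((u,v),C[v,u].round(4))
b=C[130:205,245:320]; m=(b[...,2]>.026); print("fin cloud",m.sum(),b[m].mean(0))
# finger vs camera check: brass
E
```

```text
((517.2176513671875, -334.4317932128906), (58.80117416381836, 58.117801666259766), 11.660380363464355)
[288 175]
(260, 180) [ 0.5078 -0.3082  0.0135]
(305, 190) [ 0.5054 -0.3542  0.0128]
(282, 175) [ 0.5202 -0.3282  0.035 ]
(283, 172) [ 0.5231 -0.3287  0.0349]
(284, 168) [ 0.5269 -0.329   0.0345]
(270, 220) [ 0.4651 -0.3249  0.0028]
fin cloud 194 [ 0.52728592 -0.3280531   0.06902051]
```

Run:
```python
from h import *
t0=ctrl.state()["t"]
ctrl.move_ptp((.53,-.07,.22),down(np.radians(-80)))
f=viewer.grab_frame("wrist"); save(f,"e_scale",None,1.4); np.save("f_scale.npy",f,allow_pickle=True)
ctrl.move_ptp((.56,.11,.25),down(np.radians(-80)))
f=viewer.grab_frame("wrist"); save(f,"e_rest",None,1.4); np.save("f_rest.npy",f,allow_pickle=True)
print(ctrl.state()["t"]-t0)
```

```text
1.8833000000000002
```

View pics/d_plate.png

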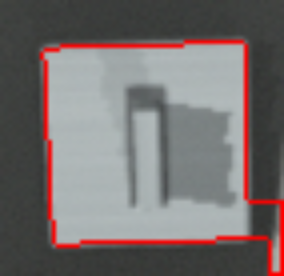

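View pics/e_scale.png

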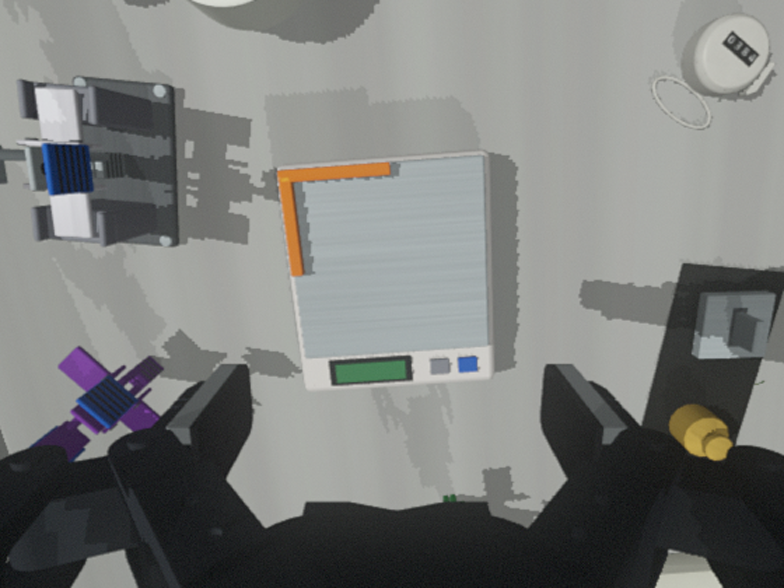

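View pics/e_rest.png

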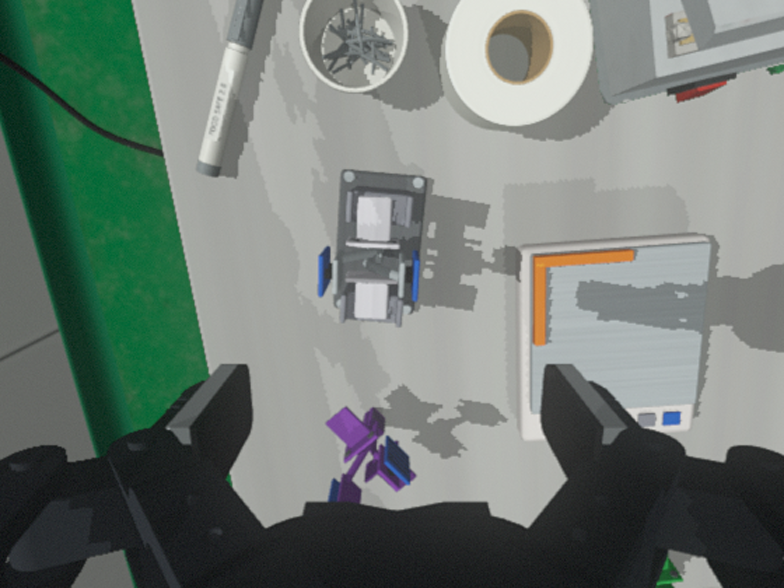

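```bash
cat > m2.py <<'E'
from meas_plate import *
f=np.load("f_mat.npy",allow_pickle=True).item()
r=plate(f,(247,135,309,200),.013,"d_plate2");print("plate",r)
C,ok=cloud(f); m=np.zeros(ok.shape,bool); m[150:195,262:305]=1; m&=(C[...,2]>.028)&(C[...,2]<.045)
P=C[m];print("fin",m.sum(),P.mean(0).round(4)); print(cv2.minAreaRect((P[:,:2]*1e3).astype(np.float32)))
# scale
for name in("f_scale.npy","f_rest.npy"):
    f=np.load(name,allow_pickle=True).item();h=cv2.cvtColor(f["img"],cv2.COLOR_RGB2HSV);C,ok=cloud(f)
    o=(h[...,0]>5)&(h[...,0]<20)&(h[...,1]>150)&(h[...,2]>150)
    n,lab,st,_=cv2.connectedComponentsWithStats(o.astype(np.uint8)); k=1+np.argmax(st[1:,4]); o=lab==k
    print(name,"orange",st[k],"z med",np.median(C[o][:,2]))
    cs,_=cv2.findContours(o.astype(np.uint8),cv2.RETR_EXTERNAL,cv2.CHAIN_APPROX_NONE)
    P=ray(f,cs[0][:,0],.044)[:,:2]*1e3
    hull=cv2.minAreaRect(P.astype(np.float32)); print(hull)
    ap=cv2.approxPolyDP(P.astype(np.float32).reshape(-1,1,2),5,True); print(ap[:,0].round(1).tolist())
    # platter edges/ platter depth
f=np.load("f_rest.npy",allow_pickle=True).item();C,ok=cloud(f);h=cv2.cvtColor(f["img"],cv2.COLOR_RGB2HSV)
box=np.zeros(ok.shape,bool);box[110:240,215:310]=1
b=box&(h[...,0]>100)&(h[...,0]<130)&(h[...,1]>130)
n,lab,st,ce=cv2.connectedComponentsWithStats(b.astype(np.uint8))
for k in range(1,n):
    if st[k,4]>20:
        P=C[lab==k]; print("blue",st[k],ce[k].round(1),P.mean(0).round(4),P.min(0).round(4),P.max(0).round(4)); 
        T=P[P[:,2]>P[:,2].max()-.006]; print(len(T),T.mean(0).round(4))
w=box&(h[...,1]<40)&(h[...,2]>190)&(C[...,2]>.06)&(C[...,2]<.08)
n,lab,st,ce=cv2.connectedComponentsWithStats(w.astype(np.uint8))
for k in range(1,n):
    if st[k,4]>100:
        c,_=cv2.findContours((lab==k).astype(np.uint8),cv2.RETR_EXTERNAL,cv2.CHAIN_APPROX_NONE)
        P=ray(f,c[0][:,0],.069)[:,:2]*1e3
        print("wing",st[k],np.median(C[lab==k][:,2]),cv2.minAreaRect(P.astype(np.float32)),cv2.boxPoints(cv2.minAreaRect(P.astype(np.float32))).round(1).tolist())
save(f,"d_rest",(215,105,315,240),4)
E
python3 m2.py
```

```text
plate ((518.758056640625, -329.45806884765625), (54.01632308959961, 49.55865478515625), 10.991207122802734)
fin 170 [ 0.5214 -0.3292  0.0348]
((520.55029296875, -329.1435546875), (23.778759002685547, 5.6133832931518555), 9.91252326965332)
f_scale.npy orange [ 199  116   79   81 1172] z med 0.04408566015079787
((552.4315185546875, -30.551937103271484), (66.53311920166016, 68.12030792236328), 14.029260635375977)
[[592.5999755859375, -54.79999923706055], [576.2000122070312, 10.0], [512.2999877929688, -6.199999809265137], [518.7999877929688, -10.899999618530273], [570.7000122070312, 2.4000000953674316], [586.0999755859375, -56.79999923706055]]
f_rest.npy orange [381 179  71  67 932] z med 0.044242963471698926
((552.9989624023438, -29.331226348876953), (66.83686828613281, 69.03839874267578), 13.511128425598145)
[[592.7000122070312, -54.900001525878906], [577.0999755859375, 11.5], [513.0999755859375, -4.699999809265137], [514.2000122070312, -10.800000190734863], [572.7000122070312, 1.2000000476837158], [586.9000244140625, -56.70000076293945]]
blue [294 179   6  36 136] [296.3 197.1] [0.5656 0.0991 0.1188] [0.5523 0.0963 0.0943] [0.5754 0.1013 0.1224]
114 [0.5641 0.0988 0.1207]
blue [228 182   3  29  84] [229.  196.2] [0.5578 0.1507 0.121 ] [0.5467 0.1487 0.119 ] [0.5688 0.1526 0.1232]
84 [0.5578 0.1507 0.121 ]
wing [255 141  23  30 646] 0.0691080110672006 ((587.1381225585938, 128.81109619140625), (26.01540756225586, 19.913721084594727), 9.632497787475586) [[572.5999755859375, 136.5], [576.0, 116.80000305175781], [601.5999755859375, 121.19999694824219], [598.2999877929688, 140.8000030517578]]
wing [254 202  22  26 531] 0.06910060311271282 ((532.2880249023438, 121.32170104980469), (24.516000747680664, 19.83489418029785), 8.630516052246094) [[518.7000122070312, 129.3000030517578], [521.7000122070312, 109.69999694824219], [545.9000244140625, 113.4000015258789], [542.9000244140625, 133.0]]
```

View pics/d_rest.png

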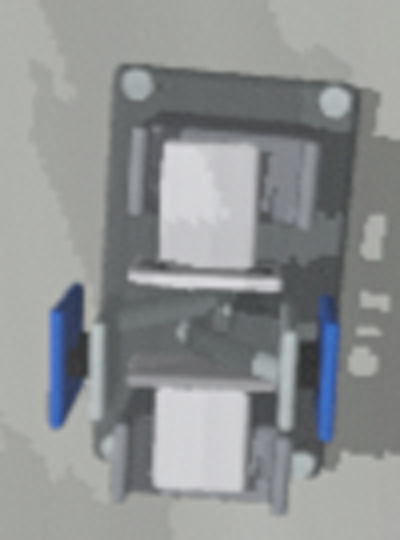

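```bash
ls pics
```

```text
a_scene.png
a_top.png
a_wrist.png
b_top.png
c_mat.png
d_plate.png
d_plate2.png
d_rest.png
e_rest.png
e_scale.png
```

Measured:

| Thing | Position | Yaw of x | Check |
|---|---|---|---|
| Tweezers axis | (0.560, 0.125) | ~8° | Wings and pads agree; wing top z 0.069 and pads 121 mm high, as expected |
| Plate | (0.5207, -0.329) | ~10° | Fin 23.8 x 5.6 mm |
| Guide corner | (0.571, 0.001) | ~14° | Arms 68 mm |

The crop confirms steel tweezers with blue pads on the grey rest. Next I'll go over the tweezers and test the grip while they still hang there.

Run:
```python
from h import *
Y=down(np.radians(-82))
t0=ctrl.state()["t"]
ctrl.move_ptp((.5602,.125,.17),Y)
print(ctrl.move_straight((.5602,.125,.098),.08,f_stop=6))
s=ctrl.state();print(s["tcp_pos"],s["force"])
for g in (20,):
    ctrl.close_gripper(g); ctrl.pause(.3); s=ctrl.state();print(g,s["grip_width"],s["grip_width"]*85,s["force"],s["t"]-t0)
f=viewer.grab_frame("wrist"); save(f,"g_close",None,1.4); np.save("f_close.npy",f,allow_pickle=True)
```

```text
False
[0.56065306 0.12518782 0.09854097] [-0.41891097 -0.22732773  0.30564848]
20 0.2501759989194046 21.264959908149393 [-6.61993497 -3.38143376 18.9369531 ] 2.375
```

View pics/g_close.png

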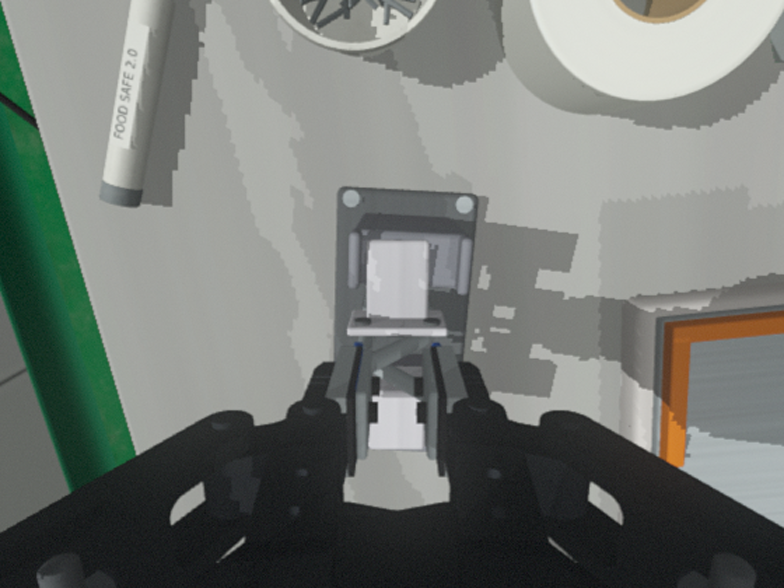

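Run:
```python
from h import *
for g in (14,8,20):
    try:
        t=ctrl.state()["t"];ctrl.close_gripper(g); s=ctrl.state();print(g,s["grip_width"],s["t"]-t,s["force"].round(1))
    except Exception as e: print(g,repr(e))
```

```text
14 0.24405133481811928 0.21670000000000034 [-6.1 -2.3 20.7]
8 0.2457054520189174 0.21669999999999945 [-5.6 -2.9 18.7]
20 0.24623668715241986 0.21660000000000057 [-6.2 -1.3 20.4]
```

A 20 N grip (the minimum) already takes the handles to the hard stop, so I can't hold them at 44 mm through this interface. Instead I'll do the following:
1. Squeeze the handles fully and lift the tweezers.
2. Let go over the fin, so the spring clamps it by itself.
3. Re-grip the rigid core across x, above the wings, to carry the weight.

Step one is to lift with the jaws open.

Run:
```python
from h import *
ctrl.close_gripper(80)
s=ctrl.state();print(s["tcp_pos"],s["grip_width"],s["force"].round(1),s["t"])
x,y,z=s["tcp_pos"]
ctrl.move_straight((.5602,.125,.185),.1)
ctrl.pause(.2)
s=ctrl.state();print(s["tcp_pos"],s["grip_width"],s["force"].round(1),s["t"])
f=viewer.grab_frame("scene"); save(f,"i_scene",(140,100,340,300),3)
# over the plate
ctrl.move_ptp((.5207,-.3292,.16),down(np.radians(-79.8)))
f=viewer.grab_frame("wrist"); save(f,"i_wrist",None,1.4)
f=viewer.grab_frame("scene"); save(f,"i_scene2",(260,180,460,330),4)
s=ctrl.state();print(s["tcp_pos"],s["grip_width"],s["force"].round(1),s["t"])
```

```text
[0.56171286 0.12485029 0.10351268] 0.0871129237212759 [-9.  -3.8 28.1] 6.7
[0.55982755 0.12492841 0.18426946] 0.08987188756958948 [-0.6  0.2 -0.3] 7.9167
[ 0.52175701 -0.32739691  0.16020093] 0.0926562070987139 [-0.1  0.  -1.4] 9.7417
```

View pics/i_wrist.png

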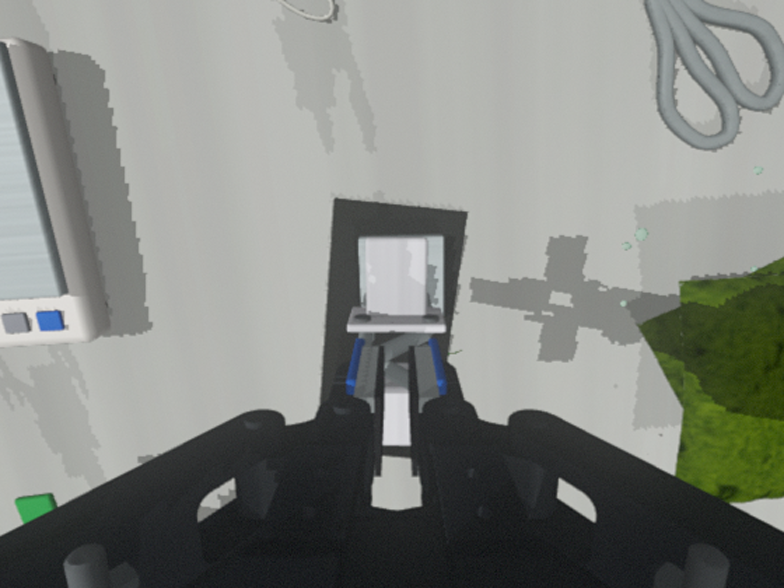

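View pics/i_scene2.png

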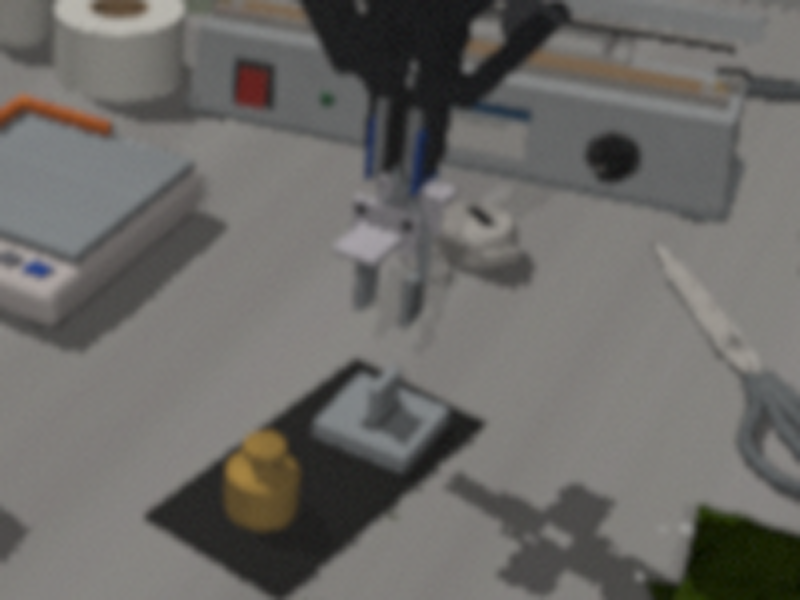

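View pics/i_scene.png

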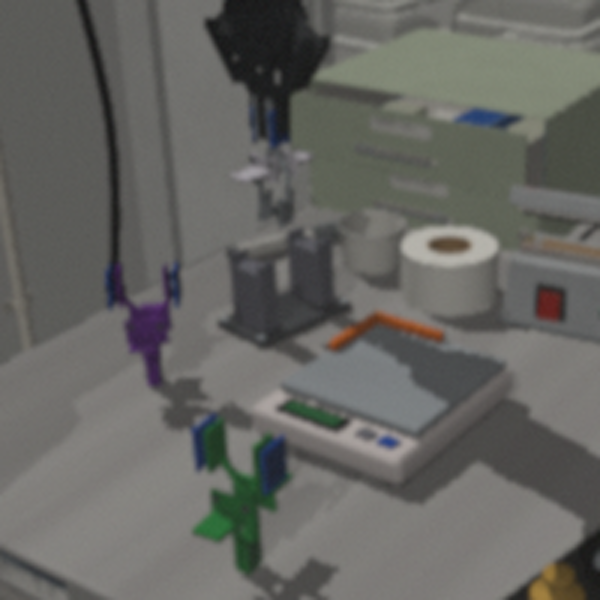

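Run:
```python
from h import *
f=viewer.grab_frame("wrist"); save(f,"j_w",(220,210,350,350),4.2)
d=f["z_map"];
C,ok=cloud(f)
m=(C[...,2]<.30)&ok
for v in (245,255,265,275,290):
    print(v,[(u,tuple((C[v,u]*1000).round().astype(int))) for u in range(240,330,6)])
```

```text
245 [(240, (np.int64(469), np.int64(-297), np.int64(3))), (246, (np.int64(469), np.int64(-302), np.int64(2))), (252, (np.int64(471), np.int64(-308), np.int64(2))), (258, (np.int64(530), np.int64(-314), np.int64(149))), (264, (np.int64(516), np.int64(-317), np.int64(112))), (270, (np.int64(474), np.int64(-323), np.int64(3))), (276, (np.int64(528), np.int64(-322), np.int64(141))), (282, (np.int64(528), np.int64(-325), np.int64(139))), (288, (np.int64(527), np.int64(-328), np.int64(136))), (294, (np.int64(527), np.int64(-331), np.int64(134))), (300, (np.int64(526), np.int64(-334), np.int64(129))), (306, (np.int64(534), np.int64(-334), np.int64(150))), (312, (np.int64(534), np.int64(-337), np.int64(149))), (318, (np.int64(481), np.int64(-366), np.int64(3))), (324, (np.int64(481), np.int64(-371), np.int64(0)))]
255 [(240, (np.int64(460), np.int64(-299), np.int64(3))), (246, (np.int64(461), np.int64(-304), np.int64(4))), (252, (np.int64(531), np.int64(-312), np.int64(162))), (258, (np.int64(531), np.int64(-314), np.int64(161))), (264, (np.int64(532), np.int64(-317), np.int64(163))), (270, 
[... 2325 characters left out ...]
4(534), np.int64(-314), np.int64(196))), (258, (np.int64(533), np.int64(-316), np.int64(193))), (264, (np.int64(529), np.int64(-318), np.int64(187))), (270, (np.int64(529), np.int64(-320), np.int64(185))), (276, (np.int64(497), np.int64(-327), np.int64(125))), (282, (np.int64(497), np.int64(-330), np.int64(125))), (288, (np.int64(498), np.int64(-333), np.int64(126))), (294, (np.int64(531), np.int64(-328), np.int64(187))), (300, (np.int64(531), np.int64(-330), np.int64(186))), (306, (np.int64(535), np.int64(-331), np.int64(193))), (312, (np.int64(535), np.int64(-333), np.int64(192))), (318, (np.int64(538), np.int64(-334), np.int64(196))), (324, (np.int64(538), np.int64(-336), np.int64(195)))]
```

View pics/j_w.png

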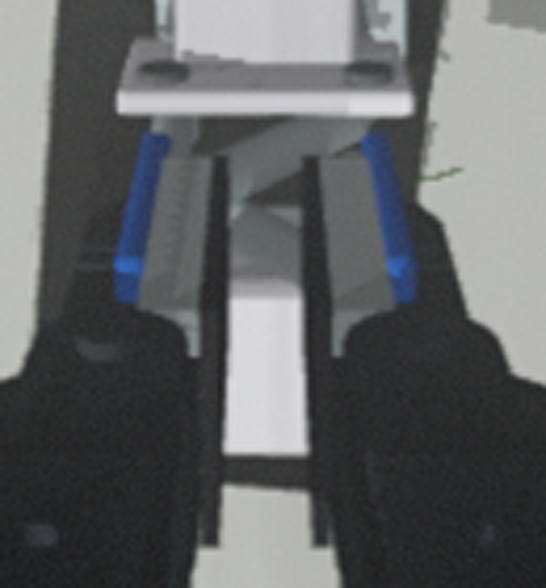

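Run:
```python
from h import *
s=ctrl.state();print(s["t"],s["tcp_pos"])
f=viewer.grab_frame("wrist");C,ok=cloud(f);h=cv2.cvtColor(f["img"],cv2.COLOR_RGB2HSV)
def loc(P): # into tool frame
    m=R.from_quat(s["tool_rot"]).as_matrix(); return (P-s["tcp_pos"])@m
b=(h[...,0]>100)&(h[...,0]<130)&(h[...,1]>130); b[:,:240]=0;b[:,330:]=0;b[:230]=0;b[290:]=0
n,lab,st,ce=cv2.connectedComponentsWithStats(b.astype(np.uint8))
for k in range(1,n):
    if st[k,4]>15:
        P=loc(C[lab==k])*1e3; print("blue tool frame",st[k],P.min(0).round(1),P.max(0).round(1),np.median(P,0).round(1))
for nm,(u,v) in {"wing":(282,195),"wing2":(280,180),"plate":(275,234),"fingL":(262,262),"fingR":(306,262),"lowwing":(283,295)}.items(): print(nm,(loc(C[v,u])*1e3).round(1),C[v,u].round(4))
g=np.load("f_close.npy",allow_pickle=True).item();C2,_=cloud(g)
print("at rest close: wing",C2[195,282], C2[200,285])
f=viewer.grab_frame("scene"); save(f,"j_s",(330,190,380,270),7)
```

```text
9.7917 [ 0.52162103 -0.32765399  0.1601658 ]
blue tool frame [247 242  12  40 201] [   7.2  -14.4 -131.7] [66.6 -1.3 12.5] [ 11.3 -13.1 -11.7]
blue tool frame [306 242  13  40 153] [  7.2   9.1 -18.3] [12.3 11.8 13.6] [ 11.3  10.2 -12.7]
wing [27.6 -1.5 35.5] [ 0.5485 -0.3212  0.1247]
wing2 [35.2 -2.5 35.3] [ 0.5558 -0.3188  0.1249]
plate [11.4 -4.9 23.3] [ 0.532  -0.3208  0.1369]
fingL [11.6 -9.2 -9.1] [ 0.5314 -0.3165  0.1693]
fingR [11.4  7.8 -8.7] [ 0.5342 -0.3332  0.1689]
lowwing [-27.1  -1.   34.4] [ 0.4948 -0.3315  0.1257]
at rest close: wing [0.58898345 0.13011896 0.06827464] [0.58698269 0.12835634 0.06952492]
```

View pics/j_s.png

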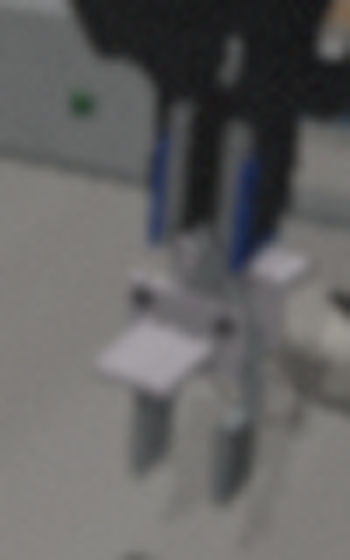

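```bash
cat > wing.py <<'E'
from h import *
def wing(f,s,z,box,thr=170):
    """front wing rect centre in tool frame"""
    u0,v0,u1,v1=box;h=cv2.cvtColor(f["img"],cv2.COLOR_RGB2HSV);C,_=cloud(f)
    m=np.zeros(h.shape[:2],np.uint8);m[v0:v1,u0:u1]=1
    m&=((h[...,1]<40)&(h[...,2]>thr)&(abs(C[...,2]-z)<.006)).astype(np.uint8)
    cs,_=cv2.findContours(m,cv2.RETR_EXTERNAL,cv2.CHAIN_APPROX_NONE);c=max(cs,key=cv2.contourArea)
    zz=np.median(C[m>0][:,2]);P=ray(f,c[:,0],zz)
    P=(P-s["tcp_pos"])@R.from_quat(s["tool_rot"]).as_matrix()
    return zz,cv2.minAreaRect((P[:,:2]*1e3).astype(np.float32)),P.min(0),P.max(0)
E
python3 - <<'E'
from wing import *
s=ctrl.state();f=viewer.grab_frame("wrist");print(wing(f,s,.125,(245,160,320,225)))
t=ctrl.state()["tcp_pos"]
r=ctrl.move_straight((.5207,-.3292,.1055),.06,f_stop=5)
s=ctrl.state();print(r,s["tcp_pos"],s["force"].round(1),s["t"],s["grip_width"])
f=viewer.grab_frame("wrist");save(f,"k_w",None,1.4)
f=viewer.grab_frame("scene"); save(f,"k_s",(300,200,400,300),7)
E
```

```text
(np.float64(0.12519809405155102), ((26.460369110107422, -1.394460678100586), (27.5384464263916, 21.333436965942383), 0.0052955918945372105), array([ 0.01269023, -0.01206172,  0.03487004]), array([0.04022871, 0.0092728 , 0.0348775 ]))
False [ 0.52109933 -0.32937498  0.10602809] [ 0.5 -0.  -0.8] 11.0 0.0868436185537031
```

View pics/k_s.png

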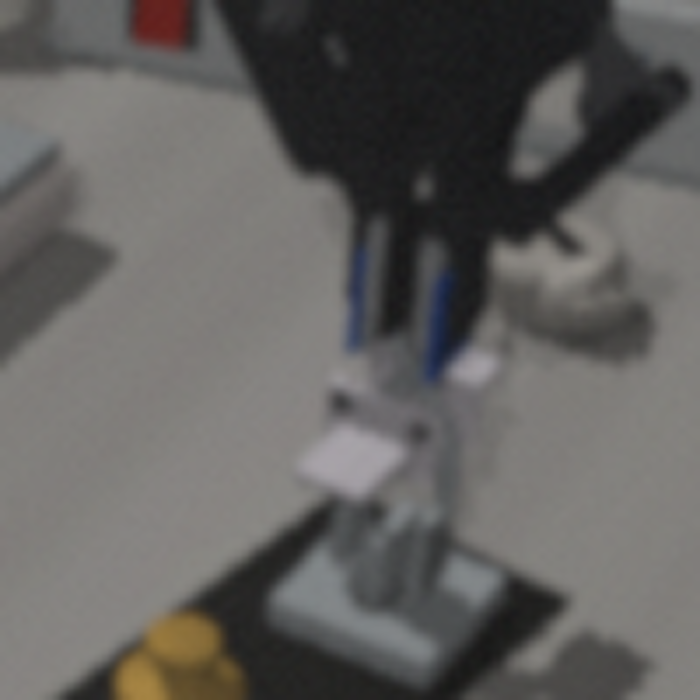

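View pics/k_w.png

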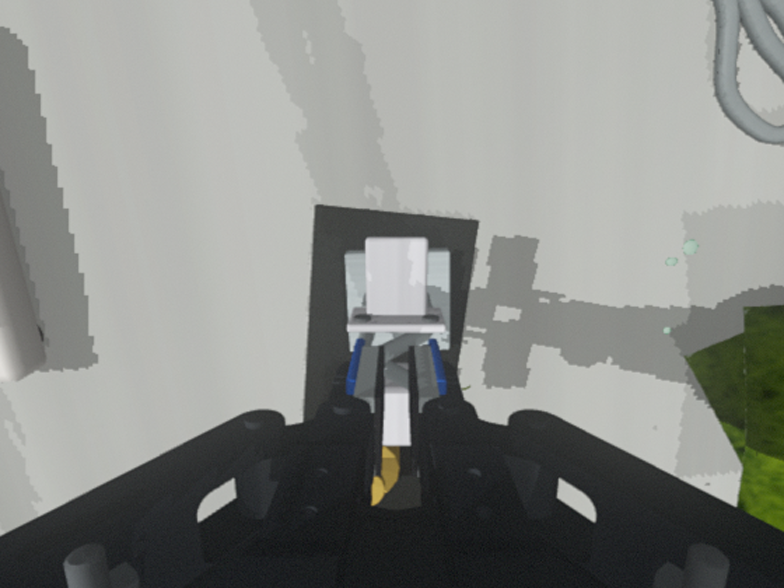

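The jaws straddle the fin, with the plate symmetric about the wing in the wrist view. Now I'll let them spring shut.

Run:
```python
from wing import *
ctrl.close_gripper(20); s=ctrl.state(); print(s["grip_width"],s["force"].round(1))
ctrl.release(); s=ctrl.state(); print(s["grip_width"],s["force"].round(1),s["tcp_pos"],s["t"])
f=viewer.grab_frame("wrist");save(f,"l_w",None,1.4);np.save("f_l.npy",f,allow_pickle=True)
f=viewer.grab_frame("scene"); save(f,"l_s",(300,200,400,300),7)
```

```text
0.08736262464594458 [ 0.1 -0.1 -1.5]
0.9940764420572175 [ 0.3  0.2 -0.4] [ 0.52083522 -0.3292682   0.10570283] 12.05
```

View pics/l_s.png

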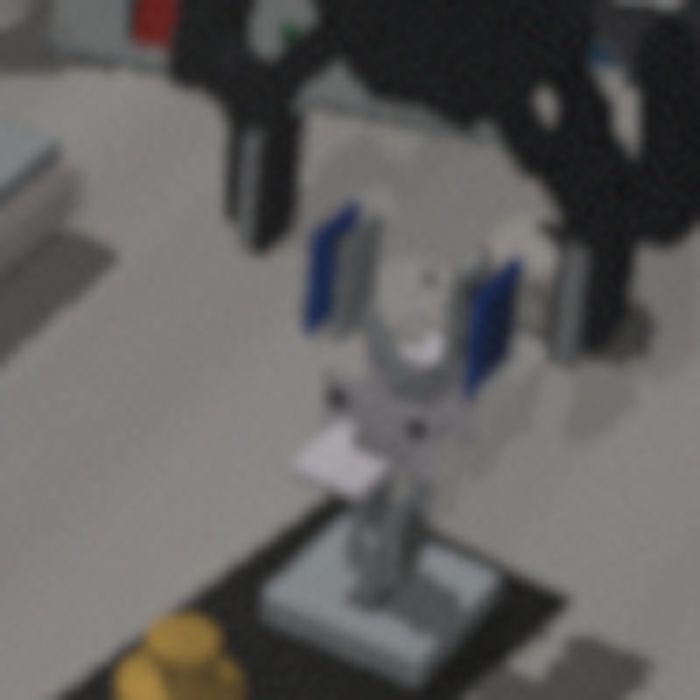

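View pics/l_w.png

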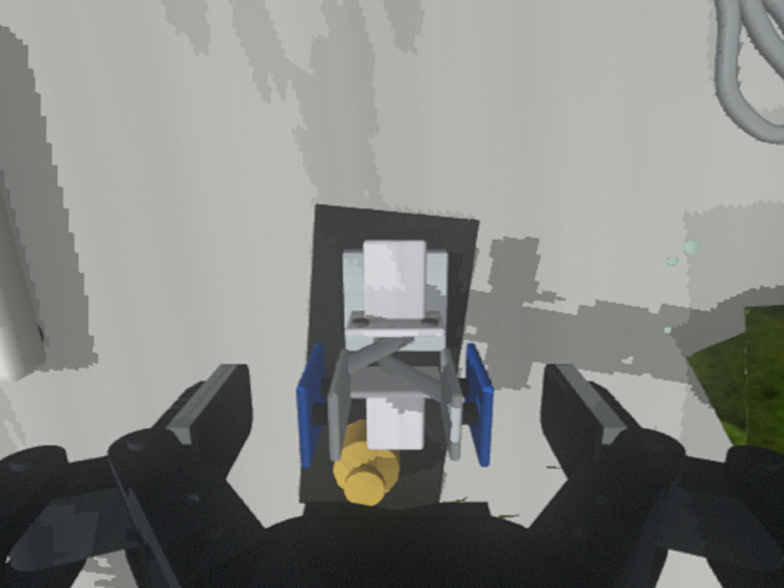

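Run:
```python
from wing import *
s=ctrl.state();f=np.load("f_l.npy",allow_pickle=True).item()
a=wing(f,s,.07,(250,165,312,225)); b=wing(f,s,.07,(255,280,308,325)); print(a);print(b)
m=R.from_quat(s["tool_rot"]).as_matrix()
for w in(a,b): print((m@np.array([*w[1][0],0])/1e3+s["tcp_pos"]).round(4))
C,_=cloud(f);h=cv2.cvtColor(f["img"],cv2.COLOR_RGB2HSV)
B=(h[...,0]>100)&(h[...,0]<130)&(h[...,1]>130)
for u0,u1 in((210,235),(330,355)):
    q=np.zeros(B.shape,bool);q[240:340,u0:u1]=1;P=C[B&q];T=P[P[:,2]>P[:,2].max()-.004];print(len(T),T.mean(0).round(4))
for yy in (10,-170):
    q=ctrl.ik((.521,-.329,.19),down(np.radians(yy)));print(yy,q)
    q=ctrl.ik((.521,-.329,.085),down(np.radians(yy)));print(yy,q)
```

```text
(np.float64(0.07277080085422291), ((26.460708618164062, -2.0910377502441406), (20.95530891418457, 26.38267707824707), 89.49880981445312), array([ 0.0133574 , -0.01263272,  0.03284321]), array([0.0396033 , 0.00846056, 0.03284985]))
(np.float64(0.07272354309654283), ((-30.82782745361328, -1.7666969299316406), (20.936351776123047, 21.107099533081055), 0.041329849511384964), array([-0.04130323, -0.01232691,  0.03288263]), array([-0.02035361,  0.00878019,  0.03288768]))
[ 0.5464 -0.3225  0.1056]
[ 0.4901 -0.3329  0.1056]
1 [ 0.5861 -0.3161  0.2374]
4 [ 0.5861 -0.3161  0.2374]
10 [ 0.96898361  0.32738952 -0.55003955  1.59368691  0.17688482  1.27056346
  0.56467439]
10 [ 0.96241647  0.42659169 -0.54631887  1.69794991  0.24544239  1.08587871
  0.51514068]
-170 [ 0.58107104  0.27991364 -0.07321282  1.60868269  0.02127009  1.25377478
 -2.4629932 ]
-170 [ 0.56325631  0.37011708 -0.05228521  1.71350759  0.02168993  1.05852942
 -2.46318663]
```

Run:
```python
from wing import *
ctrl.move_straight((.5207,-.3293,.2),.2)
Y=down(np.radians(10.3))
ctrl.move_ptp((.5205,-.3296,.2),Y)
r=ctrl.move_straight((.5205,-.3296,.0858),.1,f_stop=4)
s=ctrl.state();print(r,s["tcp_pos"],s["force"].round(1),s["t"])
if not r:
    ctrl.close_gripper(40); ctrl.pause(.1); s=ctrl.state();print(s["grip_width"],s["grip_width"]*85,s["force"].round(1),s["tcp_pos"],s["t"])
f=viewer.grab_frame("wrist");save(f,"m_w",None,1.4)
f=viewer.grab_frame("scene"); save(f,"m_s",(300,200,400,300),7)
```

```text
False [ 0.52103152 -0.32988385  0.08661477] [-0.  -0.2 -0.2] 15.4333
0.28712489901679716 24.40561641642776 [-2.2  0.2  2.4] [ 0.52019442 -0.32976311  0.08588433] 16.1083
```

View pics/m_s.png

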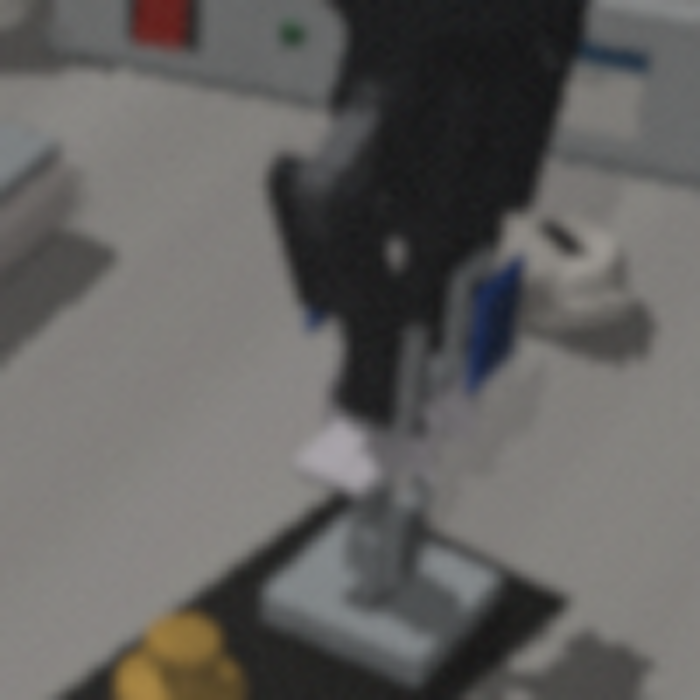

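View pics/m_w.png

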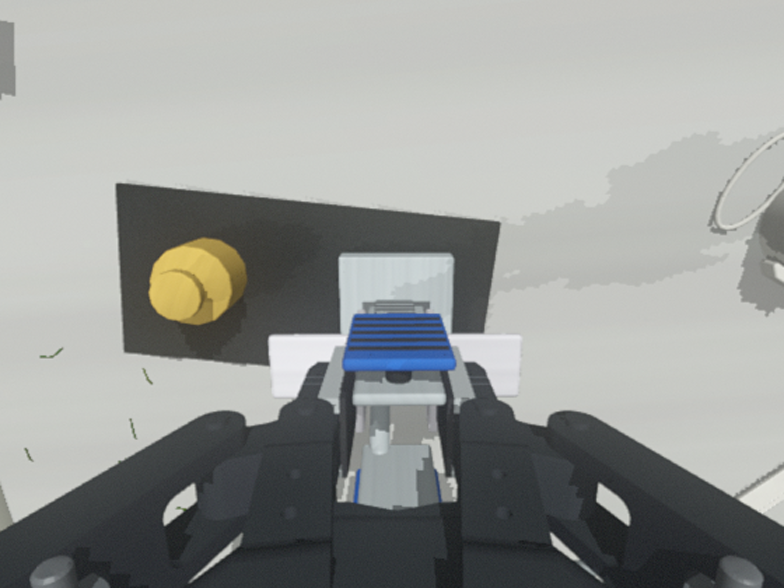

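The fingers grip the core at about 25 mm, between the handles, with the jaws shut on the fin. Now I'll lift.

Run:
```python
from wing import *
ctrl.close_gripper(60); s=ctrl.state();print(s["grip_width"]*85,s["tcp_pos"],s["force"].round(1)); 
ctrl.move_straight((.5205,-.3296,.165),.08); ctrl.pause(.35)
s=ctrl.state();print(s["tcp_pos"],s["force"].round(1),s["t"])
f=viewer.grab_frame("wrist");save(f,"n_w",None,1.4)
f=viewer.grab_frame("scene"); save(f,"n_s",(300,160,400,300),5)
```

```text
23.800561452678643 [ 0.52024896 -0.32973391  0.08584229] [-3.2  0.7  2.8]
[ 0.5204453  -0.32951716  0.16475377] [-0.4 -0.4 -2.1] 17.9167
```

View pics/n_s.png

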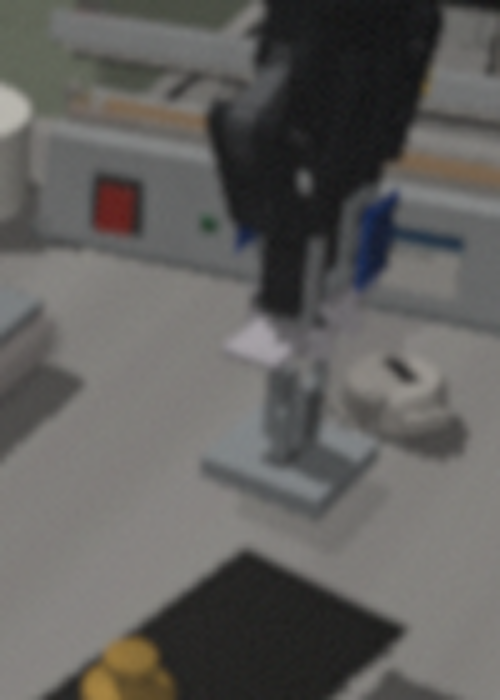

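View pics/n_w.png

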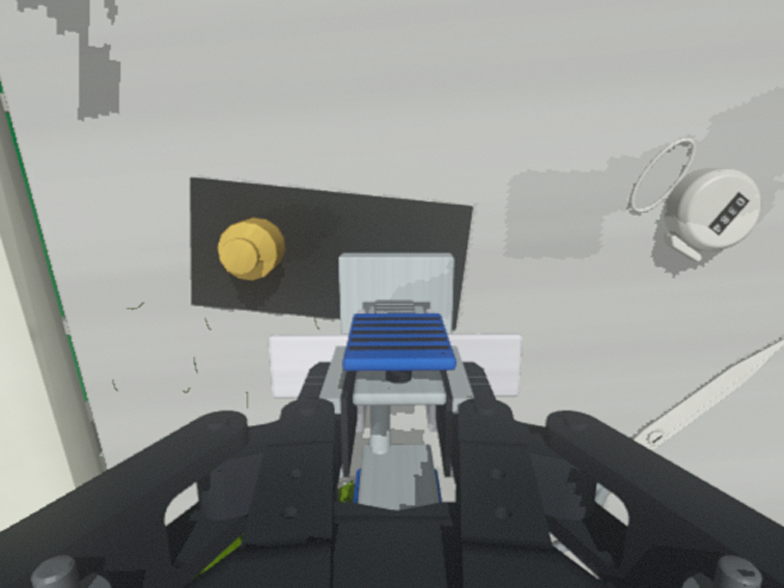

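Run:
```python
from wing import *
Y=down(np.radians(14.0))
ctrl.move_ptp((.5402,-.0502,.165),Y)
r=ctrl.move_straight((.5402,-.0502,.122),.1)
f=viewer.grab_frame("scene"); save(f,"o_s",(200,160,340,280),5)
r=ctrl.move_straight((.5402,-.0502,.1165),.03,f_stop=3)
s=ctrl.state();print(r,s["tcp_pos"],s["force"].round(1),s["t"])
f=viewer.grab_frame("wrist");save(f,"o_w",None,1.4);np.save("f_o.npy",f,allow_pickle=True)
```

```text
True [ 0.54144816 -0.05028224  0.11825493] [ 1.  -0.1  3.7] 19.9667
```

View pics/o_s.png

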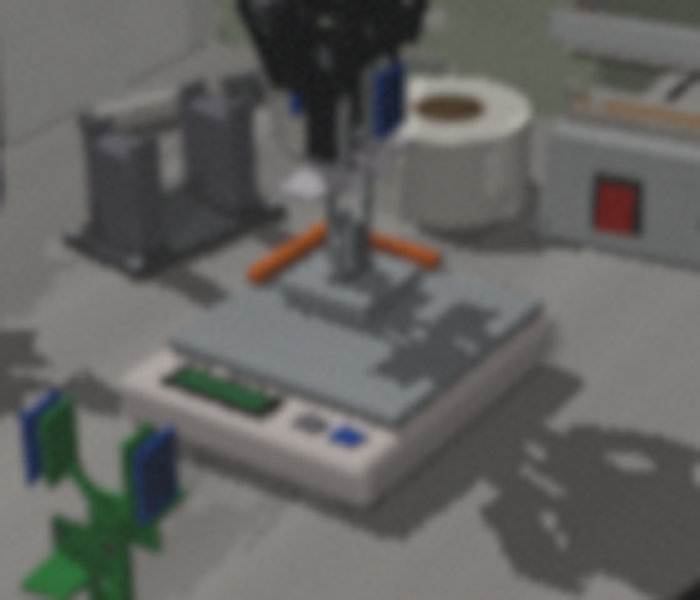

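View pics/o_w.png

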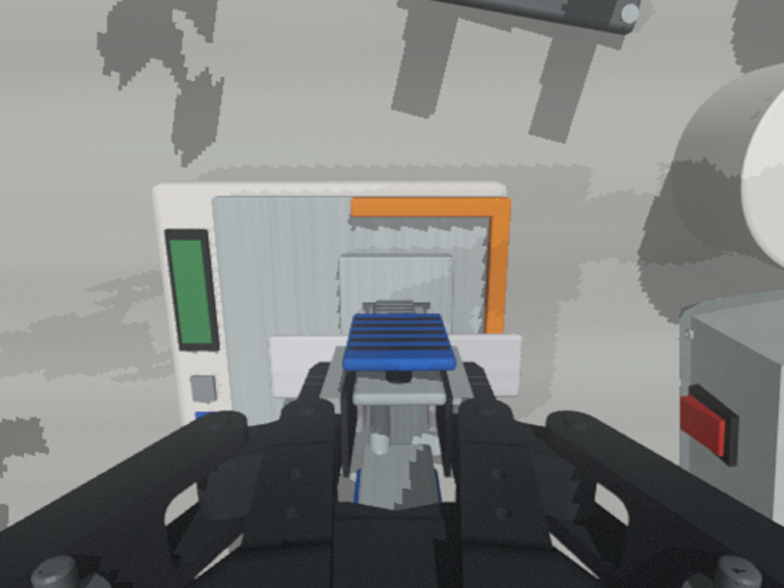

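Run:
```python
from wing import *
ctrl.release()
p=(.5408,-.0502)
ctrl.move_straight((*p,.235),.2)
f=viewer.grab_frame("scene"); save(f,"p_s0",(200,160,340,280),5)
ctrl.move_ptp((*p,.235),down(np.radians(-76)))
f=viewer.grab_frame("wrist");save(f,"p_w0",None,1.4);np.save("f_p0.npy",f,allow_pickle=True)
s=ctrl.state();print(s["t"],s["tcp_pos"])
```

```text
22.8667 [ 0.5406427  -0.05018643  0.2346394 ]
```

View pics/p_w0.png

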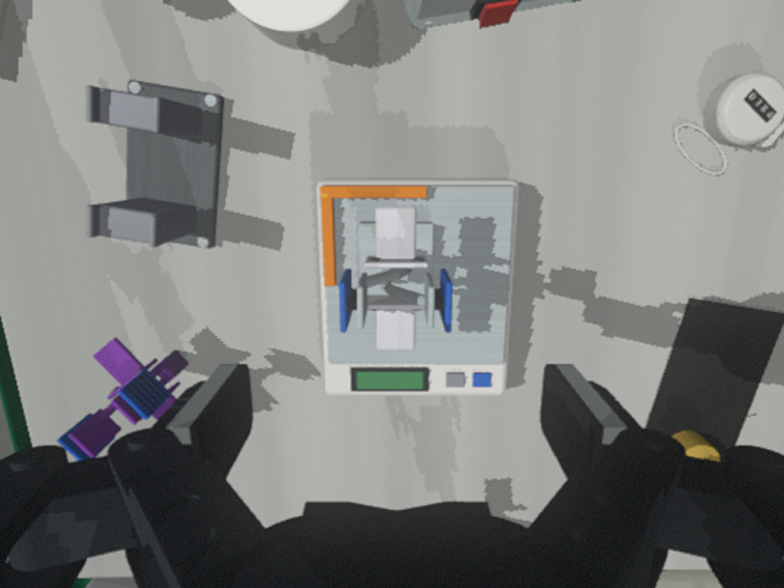

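View pics/p_s0.png

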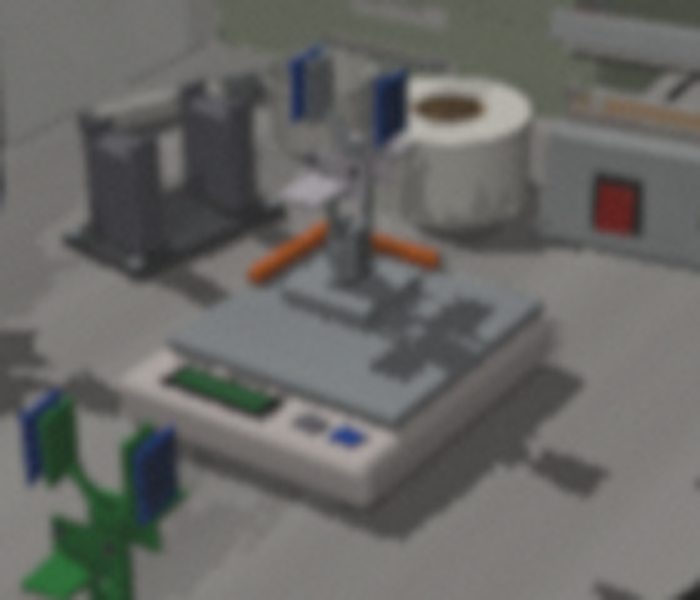

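The tweezers stand clamped on the fin, upright and aligned with the guides. Next I'll check their centre, then squeeze the handles open.

Run:
```python
from wing import *
f=np.load("f_p0.npy",allow_pickle=True).item();s=ctrl.state()
try:
    a=wing(f,s,.105,(260,140,305,188));b=wing(f,s,.105,(262,218,302,255));print(a[0],a[1]);print(b[0],b[1])
except Exception as e: print(e)
C,_=cloud(f);h=cv2.cvtColor(f["img"],cv2.COLOR_RGB2HSV);B=(h[...,0]>100)&(h[...,0]<130)&(h[...,1]>130);m=R.from_quat(s["tool_rot"]).as_matrix()
for u0,u1 in((235,255),(310,330)):
    q=np.zeros(B.shape,bool);q[185:245,u0:u1]=1;P=C[B&q&(C[...,2]<.18)];T=P[P[:,2]>P[:,2].max()-.004];print(len(T),T.mean(0).round(4),(((T.mean(0)-s["tcp_pos"])@m)*1e3).round(1))
```

```text
0.10471346168655687 ((27.99888801574707, -2.064035415649414), (20.769760131835938, 27.46438217163086), 89.9814224243164)
0.10546580685480311 ((-27.645828247070312, -1.696211814880371), (21.033885955810547, 22.903966903686523), 89.99394989013672)
123 [ 0.5372 -0.0249  0.1569] [  2.8 -25.3  77.7]
148 [ 0.549  -0.071   0.1569] [ 3.1 22.2 77.7]
```

Run:
```python
from wing import *
p=(.5422,-.0497)
r=ctrl.move_straight((*p,.139),.12,f_stop=5)
s=ctrl.state();print(r,s["tcp_pos"],s["force"].round(1),s["t"])
ctrl.close_gripper(40); s=ctrl.state();print(s["grip_width"]*85,s["tcp_pos"],s["force"].round(1),s["t"])
f=viewer.grab_frame("wrist");save(f,"q_w",None,1.4);np.save("f_q.npy",f,allow_pickle=True)
f=viewer.grab_frame("scene"); save(f,"q_s",(200,160,340,280),5)
try: print(wing(f:=np.load("f_q.npy",allow_pickle=True).item(),s,.105,(250,160,315,228)))
except Exception as e: print(e)
```

```text
False [ 0.54280791 -0.04968191  0.13976154] [ 0.8  0.8 -0.1] 23.8167
9.851631420039256 [ 0.54244714 -0.04964797  0.13941611] [0.5 0.3 4. ] 24.4917
(np.float64(0.09996785070895949), ((25.680606842041016, -1.6326618194580078), (27.744470596313477, 21.320199966430664), 0.011755065992474556), array([ 0.01180643, -0.01229362,  0.03945217]), array([0.03955087, 0.00902935, 0.03947154]))
```

View pics/q_w.png

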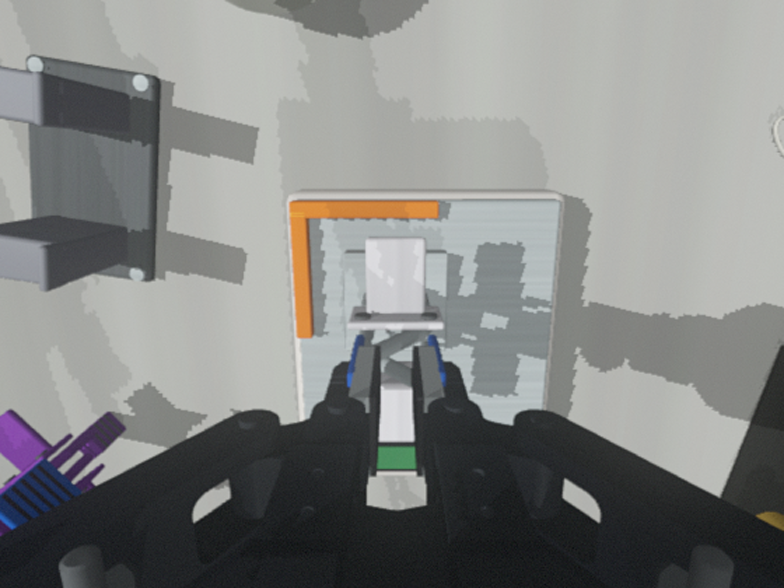

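View pics/q_s.png

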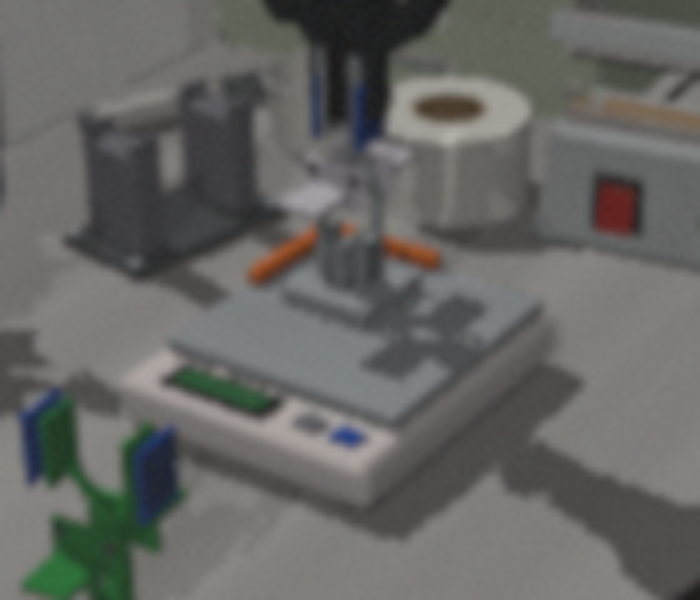

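Run:
```python
from wing import *
ex=np.array([np.cos(np.radians(14)),np.sin(np.radians(14)),0]);ey=np.array([-ex[1],ex[0],0])
p0=np.array([.5424,-.0497,.1445])
ctrl.move_straight(p0,.03); ctrl.pause(.3)
f=viewer.grab_frame("wrist");np.save("f_r0.npy",f,allow_pickle=True);save(f,"r_w0",None,1.4)
s=ctrl.state();print(s["tcp_pos"],s["force"].round(1))
r=ctrl.move_straight(p0+ey*.034,.025,f_stop=4)
s=ctrl.state();print(r,s["tcp_pos"],((s["tcp_pos"]-p0)@ey).round(4),s["force"].round(1),s["t"])
f=viewer.grab_frame("wrist");np.save("f_r.npy",f,allow_pickle=True);save(f,"r_w",None,1.4)
```

```text
[ 0.54231477 -0.04970632  0.14437603] [-0.1  0.2 -1. ]
True [ 0.53502384 -0.02186686  0.14410852] 0.0288 [ 1.1 -3.3 -1.9] 26.4167
```

View pics/r_w.png

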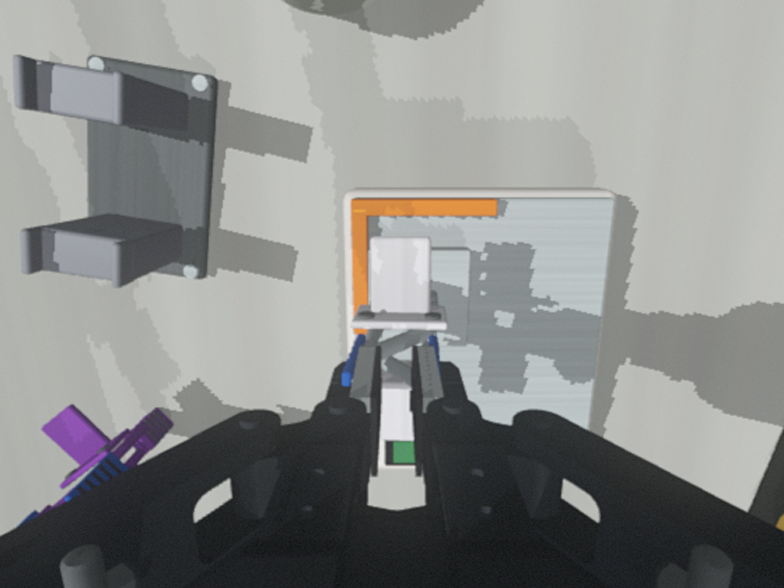

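View pics/r_w0.png

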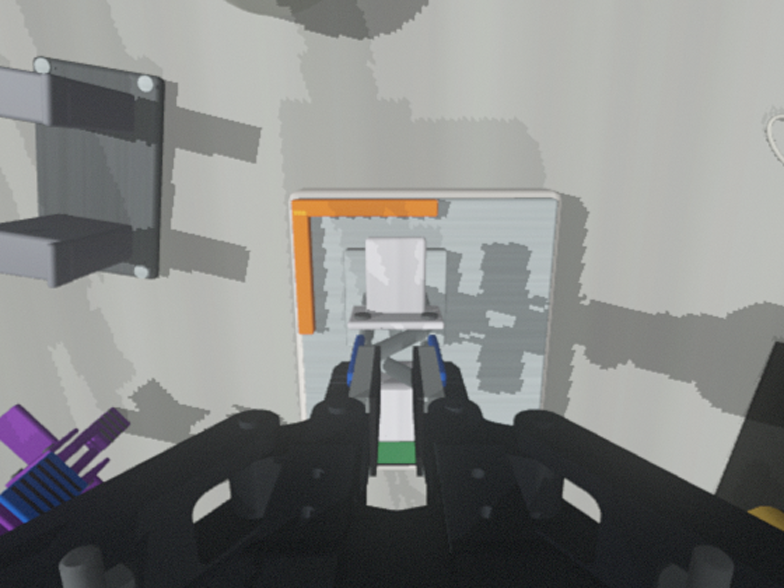

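Run:
```python
from wing import *
ex=np.array([np.cos(np.radians(14)),np.sin(np.radians(14)),0]);ey=np.array([-ex[1],ex[0],0]);c=np.array([.571,.0012,0])
p=ctrl.state()["tcp_pos"]
q=p-ey*.006; ctrl.move_straight(q,.05)
q[2]=.185; ctrl.move_straight(q,.12)
f=viewer.grab_frame("wrist");np.save("f_t0.npy",f,allow_pickle=True);save(f,"t_w0",None,1.4)
a=c-.092*ex-.023*ey; a[2]=.185
ctrl.move_ptp(a,down(np.radians(14)))
f=viewer.grab_frame("wrist");np.save("f_t1.npy",f,allow_pickle=True);save(f,"t_w1",None,1.4)
s=ctrl.state();print(s["tcp_pos"],s["t"])
```

```text
[ 0.48728079 -0.04327498  0.18482101] 28.8167
```

View pics/t_w0.png

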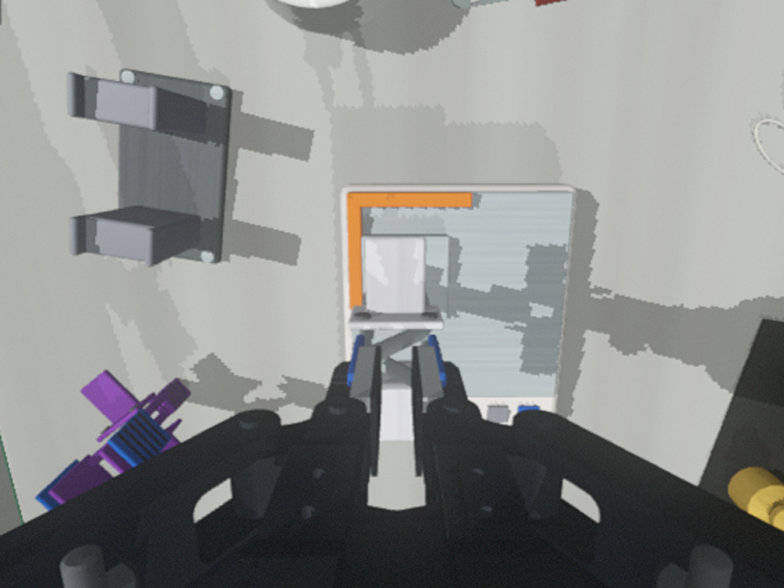

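View pics/t_w1.png

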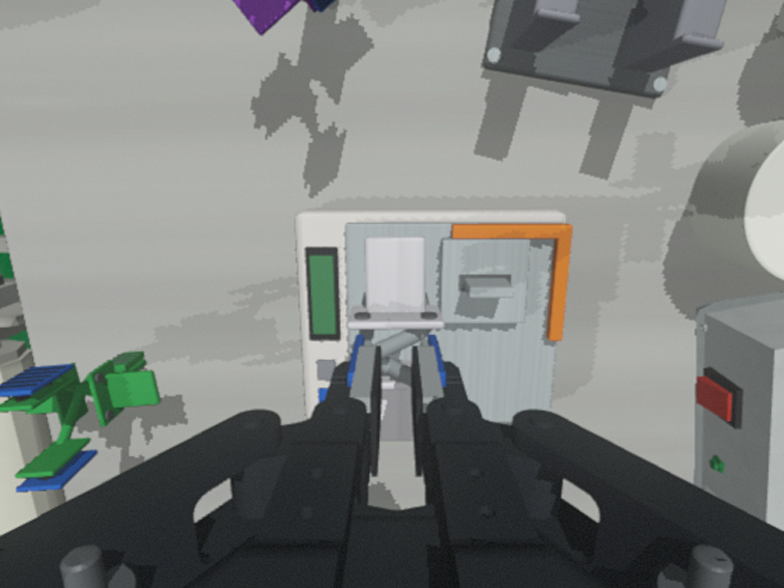

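Run:
```python
from wing import *
f=np.load("f_t1.npy",allow_pickle=True).item()
th=np.radians(14);E=np.array([[np.cos(th),np.sin(th)],[-np.sin(th),np.cos(th)]])
c=np.array([.571,.0012])
P=ray(f,np.array([(443,239),(529,240),(526,323),(443,323)])/1.4,.046)[:,:2];print("plate corner-frame mm",((P-c)@E.T*1e3).round(1))
P=ray(f,np.array([(553,239),(550,340),(452,238),(572,224)])/1.4,.044)[:,:2];print("guide inner",((P-c)@E.T*1e3).round(1))
g=wing(f,ctrl.state(),.145,(255,165,308,225));print(g)
```

```text
plate corner-frame mm [[-65.    0.8]
 [-16.5   0.2]
 [-14.7 -49.2]
 [-63.8 -49.2]]
guide inner [[ -2.4   0.5]
 [  1.  -60.7]
 [-59.7   1. ]
 [  7.6   9. ]]
(np.float64(0.14529027191335248), ((26.47490119934082, 0.004970550537109375), (21.45299530029297, 28.260969161987305), 89.99459075927734), array([ 0.01234398, -0.01072101,  0.03953248]), array([0.04060628, 0.01073124, 0.03954418]))
```

The weight is flush with the y guide (its edge reads 0 to 1 mm) and 15 mm short of the x guide. I'll push along +x now.

Run:
```python
from wing import *
ex=np.array([np.cos(np.radians(14)),np.sin(np.radians(14)),0]);ey=np.array([-ex[1],ex[0],0]);c=np.array([.571,.0012,0])
a=c-.092*ex-.023*ey; a[2]=.1335
r=ctrl.move_straight(a,.08,f_stop=5); print(r,ctrl.state()["tcp_pos"],ctrl.state()["force"].round(1))
if not r:
    b=a+ex*.040
    r=ctrl.move_straight(b,.025,f_stop=4)
    s=ctrl.state();print(r,s["tcp_pos"],((s["tcp_pos"]-c)@ex).round(4),s["force"].round(1),s["t"])
f=viewer.grab_frame("wrist");np.save("f_u.npy",f,allow_pickle=True);save(f,"u_w",None,1.4)
```

```text
False [ 0.48763629 -0.04332952  0.13376956] [ 0.2  0.8 -0.7]
True [ 0.51709866 -0.03581598  0.13242272] -0.0613 [-1.8 -1.9 -0.5] 30.8083
```

View pics/u_w.png

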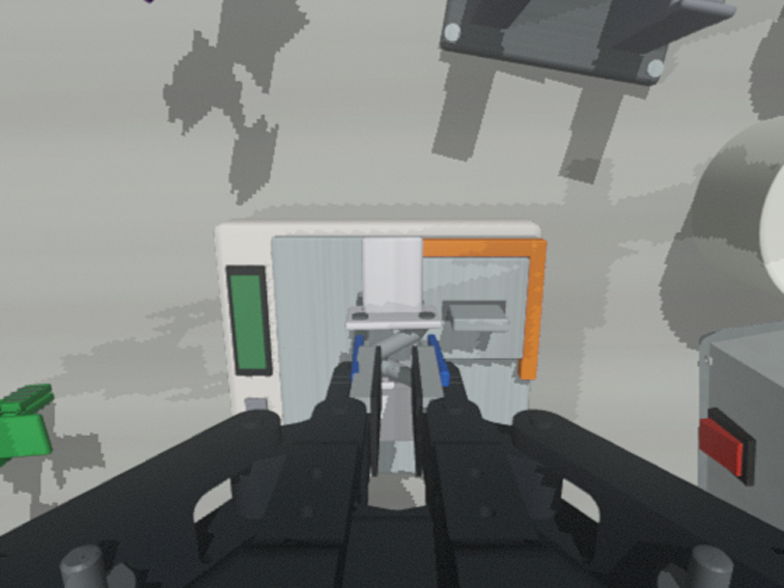

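Run:
```python
from wing import *
ex=np.array([np.cos(np.radians(14)),np.sin(np.radians(14)),0]);ey=np.array([-ex[1],ex[0],0]);c=np.array([.571,.0012,0])
p=ctrl.state()["tcp_pos"]-ex*.018; ctrl.move_straight(p,.06); p[2]=.19; ctrl.move_straight(p,.12)
f=viewer.grab_frame("wrist");np.save("f_v.npy",f,allow_pickle=True);save(f,"v_w",(290,140,420,260),6)
s=ctrl.state();print(s["t"],wing(f,s,.15,(255,165,308,225)))
```

```text
32.0 (np.float64(0.15006850318738058), ((26.63087272644043, 0.4111166000366211), (21.497638702392578, 27.728334426879883), 89.93351745605469), array([ 0.01275529, -0.01033099,  0.03902211]), array([0.04050612, 0.01115989, 0.03920937]))
```

View pics/v_w.png

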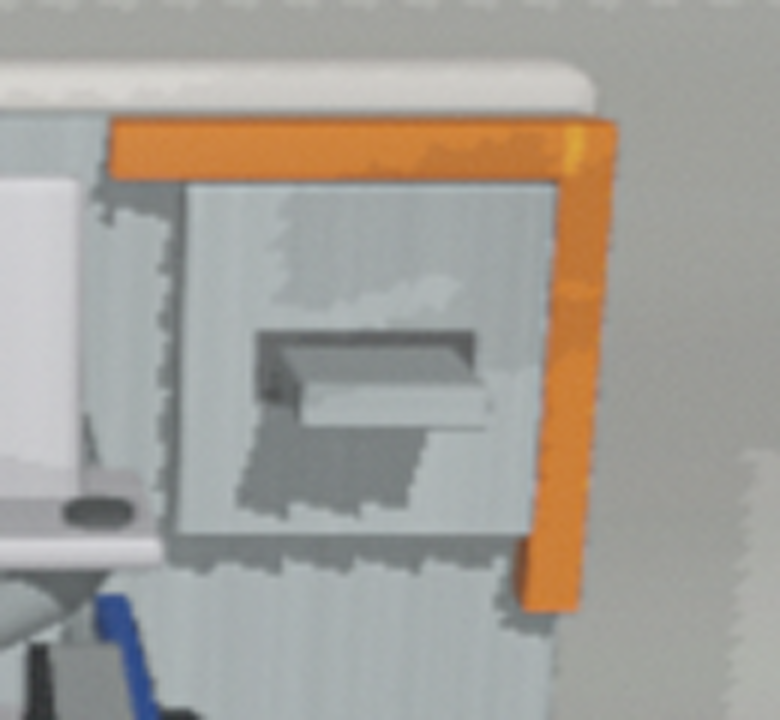

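The weight is flush on both guides, with no visible gap along either orange edge. Next is returning the tweezers to the rest.

Run:
```python
from wing import *
p=ctrl.state()["tcp_pos"].copy(); p[2]=.235; ctrl.move_straight(p,.15)
Y=down(np.radians(-82))
ctrl.move_ptp((.5602,.125,.235),Y)
ctrl.move_straight((.5602,.125,.18),.1)
f=viewer.grab_frame("wrist");np.save("f_x.npy",f,allow_pickle=True);save(f,"x_w",None,1.4)
s=ctrl.state();print(s["t"],s["tcp_pos"],wing(f,s,.14,(255,160,310,225)))
f=viewer.grab_frame("scene");save(f,"x_s",(180,110,320,230),5)
```

```text
35.0 [0.56072342 0.12522861 0.18075539] (np.float64(0.1408086039272227), ((25.26276969909668, -1.551100730895996), (21.31574249267578, 27.75824546813965), 89.99445343017578), array([ 0.01138371, -0.01220897,  0.03996104]), array([0.03914282, 0.00910617, 0.04000043]))
```

View pics/x_w.png

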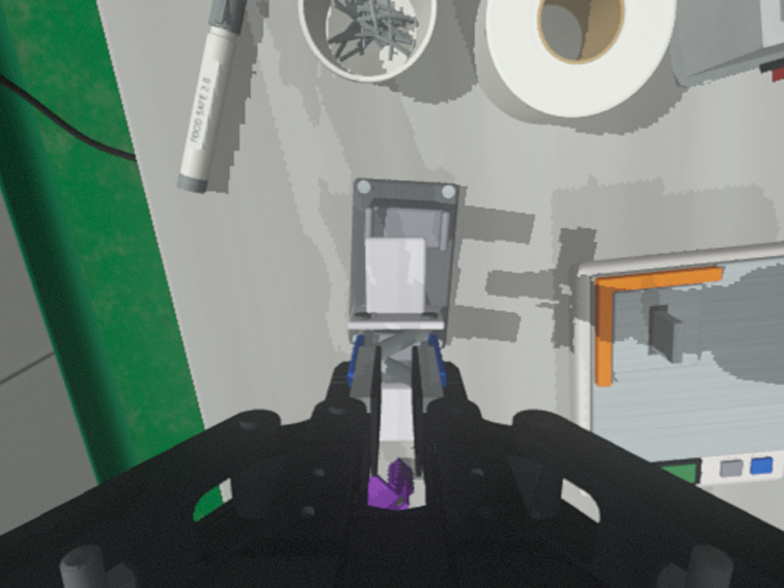

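View pics/x_s.png

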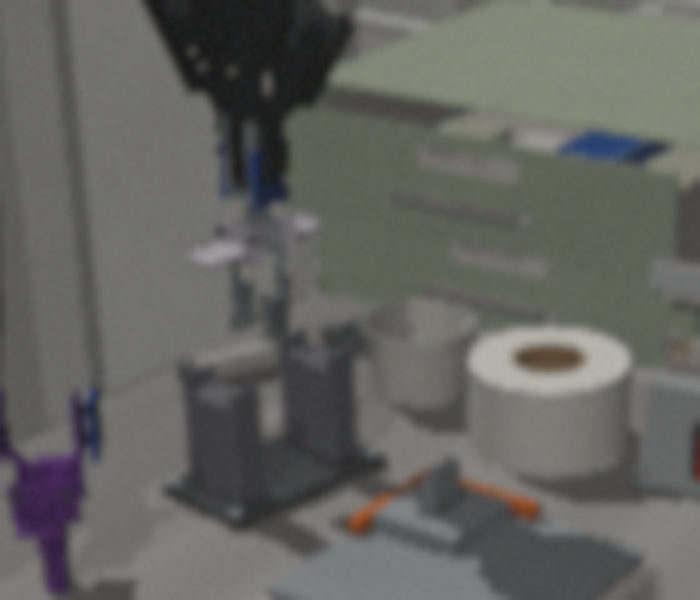

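Run:
```python
from wing import *
f=np.load("f_x.npy",allow_pickle=True).item();s=ctrl.state();m=R.from_quat(s["tool_rot"]).as_matrix()
px=np.array([(366,208),(447,209),(373,230),(441,230)])/1.4
print((((ray(f,px,.073)-s["tcp_pos"])@m)*1e3).round(1))
px=np.array([(364,187),(448,191)])/1.4
print((((ray(f,px,.008)-s["tcp_pos"])@m)*1e3).round(1))
save(f,"x_c",(240,120,340,240),6)
```

```text
[[ 43.  -15.7 108. ]
 [ 42.5  24.  108. ]
 [ 32.2 -12.4 108. ]
 [ 32.2  21.3 108. ]]
[[ 49.4 -20.7 173. ]
 [ 47.   31.1 173. ]]
```

View pics/x_c.png

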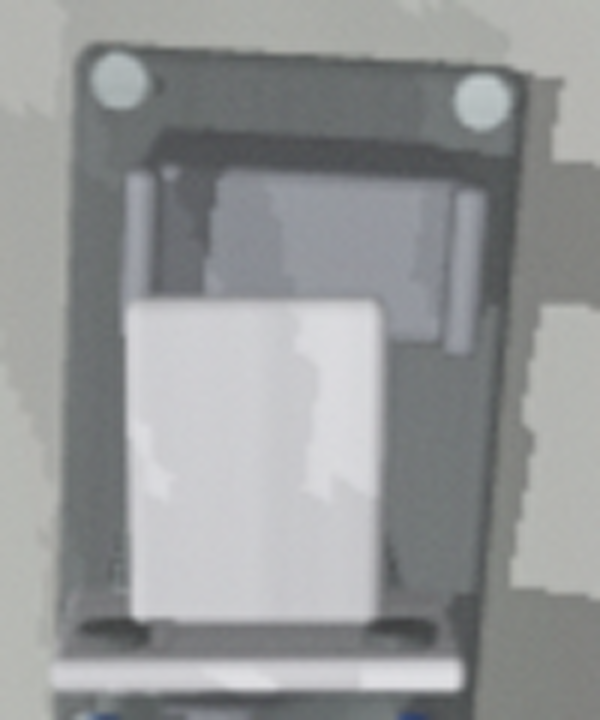

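The lips show the rest's centre slightly off where the tweezers originally hung. I'll locate the rest itself from its base bolts in the earlier views where it was empty.

Run:
```python
from wing import *
def rep(B):
    c=(B[0]+B[2])/2; x=B[1]-B[2]; y=B[0]-B[1]
    print("c",c[:2].round(4),"yaw x",np.degrees(np.arctan2(x[1],x[0])).round(2),"yaw y",(np.degrees(np.arctan2(y[1],y[0]))-90).round(2),np.linalg.norm(x).round(4),np.linalg.norm(y).round(4))
for n,px in (("f_p0",[(134,87),(209.5,100),(203,241)]),("f_t0",[(127,76),(217,93),(207.5,257)]),("f_r",[(95.5,64),(199.5,82),(190,271)]),("f_x",[(364,187),(448,191),None])):
    f=np.load(n+".npy",allow_pickle=True).item()
    if px[2] is None: 
        B=ray(f,np.array(px[:2])/1.4,.009); y=B[0]-B[1]; print(n,B[:,:2].round(4),(np.degrees(np.arctan2(y[1],y[0]))-90).round(2));continue
    print(n);rep(ray(f,np.array(px)/1.4,.009))
# rest_view: bolts in crop d_rest (x4 from 215,105)
f=np.load("f_rest.npy",allow_pickle=True).item()
B=ray(f,np.array([(137,84),(335,101),(302,462),(103,448)])/4+[215,105],.009);print("f_rest");rep(B);print(B[:,:2].mean(0).round(4))
L=ray(f,np.array([(136,128),(313,142),(116,426),(282,440)])/4+[215,105],.073);print("lips",L[:,:2].round(4),L[:,:2].mean(0))
f=np.load("f_x.npy",allow_pickle=True).item()
```

```text
f_p0
c [0.5601 0.1226] yaw x 5.5 yaw y 4.76 0.0994 0.0517
f_t0
c [0.5599 0.1227] yaw x 4.94 yaw y 3.86 0.1001 0.0527
f_r
c [0.56  0.123] yaw x 4.9 yaw y 4.76 0.1002 0.0523
f_x [[0.6073 0.1526]
 [0.6121 0.1011]] 5.34
f_rest
c [0.5599 0.122 ] yaw x 5.23 yaw y 5.09 0.0999 0.0522
[0.5597 0.123 ]
lips [[0.6012 0.1459]
 [0.6048 0.1072]
 [0.5332 0.1406]
 [0.5365 0.102 ]] [0.56891889 0.12392076]
```

Run:
```python
from wing import *
Y=down(np.radians(-85))
ctrl.move_straight((.561,.1214,.18),.05,attitude=Y)
f=viewer.grab_frame("wrist");s=ctrl.state()
L=None
ctrl.move_straight((.561,.1214,.125),.08)
f=viewer.grab_frame("wrist");np.save("f_y.npy",f,allow_pickle=True);save(f,"y_w",(230,120,350,250),5)
s=ctrl.state();print(s["tcp_pos"],s["t"],s["force"].round(1))
```

```text
[0.56148414 0.12161293 0.1255865 ] 36.2333 [ 0.7 -0.  -1.4]
```

View pics/y_w.png

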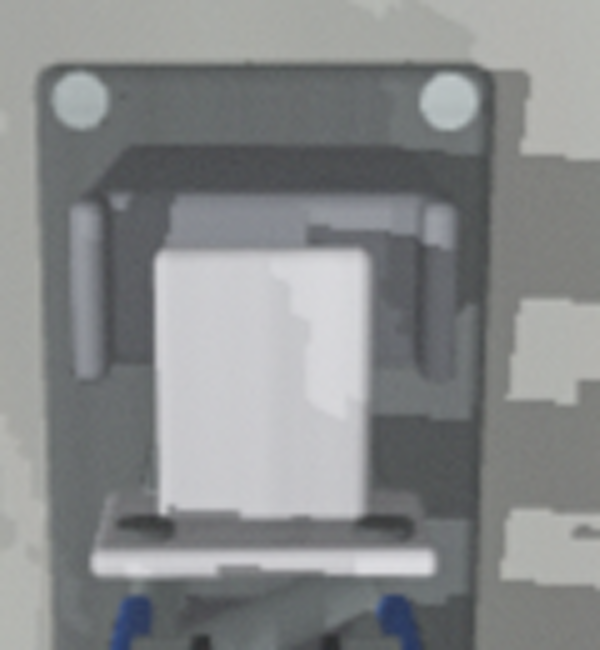

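The wing is centred and parallel between the lips (mid 262 for both). I'll lower and release.

Run:
```python
from wing import *
r=ctrl.move_straight((.561,.1214,.1055),.03,f_stop=4)
s=ctrl.state();print(r,s["tcp_pos"],s["force"].round(1),s["t"])
ctrl.release(); ctrl.pause(.2)
f=viewer.grab_frame("wrist");np.save("f_z.npy",f,allow_pickle=True);save(f,"z_w",None,1.4)
s=ctrl.state();print(s["tcp_pos"],s["force"].round(1),s["t"],s["grip_width"])
```

```text
True [0.56066165 0.1214497  0.10818337] [-0.6 -0.1  4.8] 36.7917
[0.56008952 0.12107028 0.10736254] [ 0.2 -0.5 -0.1] 37.7583 1.0007774345295333
```

View pics/z_w.png

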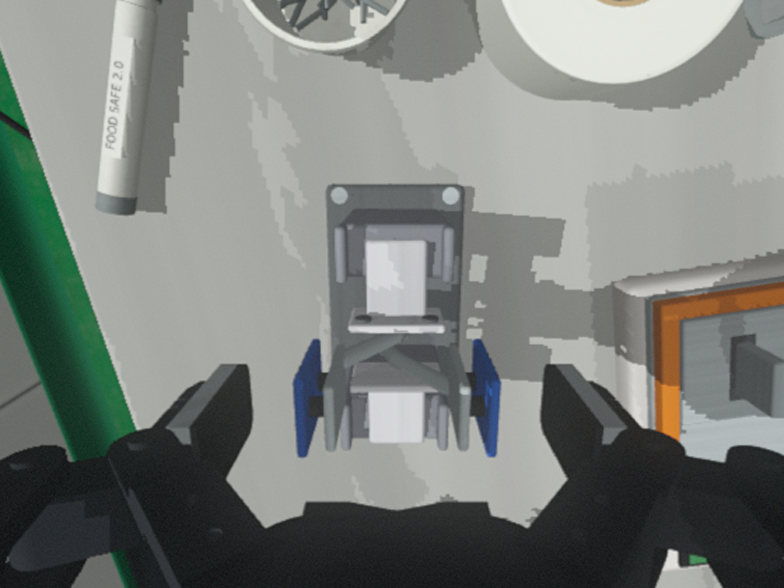

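The tweezers hang centred between both pairs of lips. I'll retreat straight up and check everything.

Run:
```python
from wing import *
ctrl.move_straight((.5603,.1212,.25),.15)
f=viewer.grab_frame("wrist");s=ctrl.state()
C,_=cloud(f);h=cv2.cvtColor(f["img"],cv2.COLOR_RGB2HSV)
w=((h[...,1]<40)&(h[...,2]>190)&(abs(C[...,2]-.069)<.006)&(np.hypot(C[...,0]-.56,C[...,1]-.122)<.06)).astype(np.uint8)
n,lab,st,ce=cv2.connectedComponentsWithStats(w)
for k in range(1,n):
    if st[k,4]>80: print("wing",st[k,4],C[lab==k].mean(0).round(4),np.median(C[lab==k][:,2]).round(4))
B=(h[...,0]>100)&(h[...,0]<130)&(h[...,1]>130)&(C[...,2]>.1)&(np.hypot(C[...,0]-.56,C[...,1]-.122)<.06)
n,lab,st,ce=cv2.connectedComponentsWithStats(B.astype(np.uint8))
for k in range(1,n):
    if st[k,4]>30:
        P=C[lab==k];print("pad",P[P[:,2]>P[:,2].max()-.004].mean(0).round(4))
p=(.5,-.12,.3)
ctrl.move_ptp(p,down(np.radians(-76)))
f=viewer.grab_frame("wrist");save(f,"zz_w",None,1.4)
f2=viewer.grab_frame("top");save(f2,"zz_t",(140,120,400,315),3);f2=viewer.grab_frame("scene");save(f2,"zz_s")
print(ctrl.state()["t"])
```

```text
wing 673 [0.5847 0.1248 0.0691] 0.0691
wing 538 [0.5297 0.1196 0.0691] 0.0691
pad [0.5611 0.0959 0.121 ]
pad [0.5564 0.1481 0.121 ]
40.05
```

View pics/zz_w.png

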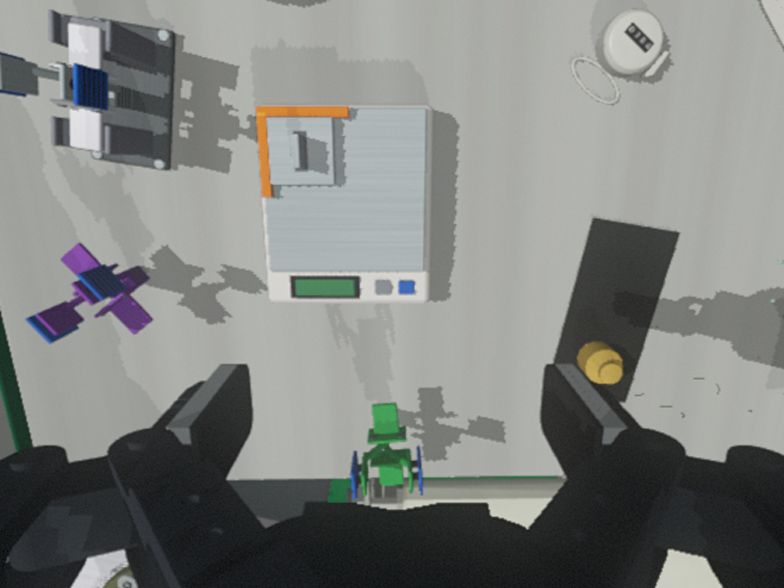

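View pics/zz_s.png

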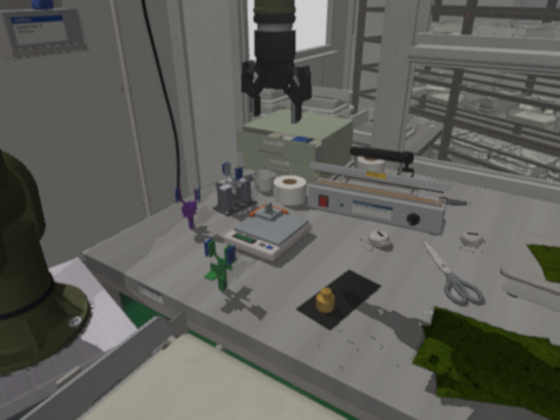

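The last views show the weight flush in the corner at (303,150) and the tweezers on the rest at (90,88). Wing tops read z 0.0691 on both sides and the pad centres are 52 mm apart, so the jaws are shut. Everything else is where it was, so I'm handing in.

Run:
```python
from plant import ctrl
print(ctrl.finish_job(), ctrl.state()["t"])
```

```text
the job is handed in; nothing more can be done
the job is handed in; nothing more can be done
```

The job is done and handed in at about 40 s of the 64 s allowed. The square weight is flush in the corner of the guides and the tweezers are back on their rest. No verdict was reported.

**What I did**
- **Pick-up:** I squeezed the handles, lifted the tweezers off with the jaws open, put them over the fin and let go, so their spring closed on it.
- **Carry:** I did not hold the handles at the suggested 44 mm. Even the minimum 20 N grip pressed them to the stop and opened the jaws, so I carried the tool by its core, gripped across x just above the wings.
- **Placing:** I set the weight down at about (-40, -42) mm from the guide corner, then re-squeezed the handles to release it.
- **Pushing:** I pushed it along y with an open jaw against the fin, then along x with the jaw's outer face, until it met both guides. Then I hung the tweezers back on the rest.

**Last checks**
- **Weight:** there was no visible gap to either guide in the close view taken after the last push. I did not measure its final position in mm.
- **Tweezers:** both wing tops read 69.1 mm high against 69 mm expected, so they hang level. The pads stand at their rest spacing, so the jaws are shut. They hang within about 2 mm of the rest's centre.
- **Other things:** the brass weight, roll, tub, counter and look-alikes look unmoved in the pictures, but I did not measure them.

**Disagreements**
- The wrist camera read about 1.5 mm off in world y, so I centred the tweezers on the rest by comparing wing and lips in the same view.
- The tweezers first hung about 3° off the rest's own axis. I put them back in line with the rest.
- Above 20 N the gripper reported openings well below the 28 mm stop (about 7 mm at 80 N, 10 mm at 40 N). This had no visible effect on the tweezers.

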